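# Clamp the plaster moulds in the drying press

## Task

Clamp the closed plaster moulds in the screw press to dry: unlock the carriage with its red-knobbed lever, draw it right out, clear of the press, stack every plaster mould squarely on the outline on its bed, one on another, and lay the steel press plate on top. Slide the carriage in until its red lines meet the red lines on the base and lock it again. Then wind the handwheel down until the platen just touches the plate, and give it half a turn more, no more than that; leave everything else on the table where it is.

Things in the scene. Friction and masses are not known exactly. Their poses are not given: they have to be found in the camera images.
- press: fixed two-pillar bench screw press, dark teal base 250 x 505 mm. Origin on the table right under the screw axis. x: across the rails, through the pillars (x = -100 and 100 mm, 22 mm thick). y: along the rails (y = -415 to 90 mm); the carriage is drawn out to -y. z up. The bridge (245 mm along x, 50 mm along y) fills z = 230 to 258 mm
- wheel_hub (a point): centre of the dark handwheel on the bridge, on the screw axis: wheel 155 mm across, rim from 267 to 282 mm above the table, this point at 282 mm. It does not rise or sink. The threaded spindle (25 mm thick) stands up through the hub to 338 mm when wound fully up and sinks as the platen goes down
- base_mark (a point): the red line painted on the press base beside the carriage, on both sides, at press y = -110 mm; this point is on the screw's centre line (press x = 0) at table height
- wheel (a joint): handwheel angle, rad, 0 to 33: 0 = wound fully up; grows turning clockwise seen from above, which lowers the platen 20 mm a turn (3.183 mm per rad). It stays where it is left; turning it takes about 0.25 N m
- crank_grip (a point): middle of the upright wooden crank handle on the handwheel rim: round, 25 mm across, from z = 283 to 321 mm, this point at z = 305 mm, 65 mm from the wheel axis. The handle revolves freely on its own pin, so it can be held without turning the hand while it is led round in a circle
- platen (a joint): how far the platen is pushed up on its springs, m, 0 to 0.020: 0 while it hangs free; once it rests on the work each further turn of the wheel adds 20 mm to it. Seen as brass pins rising through the crosshead. Springs: 1.5 N/mm
- platen_face (a point): centre of the underside of the steel platen (150 mm along the press's x, 66 mm along its y), on the screw axis; z = 178 mm when wound fully up and hanging free
- carriage (a joint): position of the aluminium carriage along the rails, m, 0 to 0.260: 0 = fully drawn out to the press's -y, 0.230 = bed centred under the screw, the carriage's red lines (both sides, 110 mm to -y of the bed centre) level with the red lines on the base. Slides with about 2 N when unlocked, held against pushes up to about 25 N when locked
- bed (a point): centre of the top of the carriage's bed (160 mm along the press's x, 110 mm along its y; top 40 mm above the table), marked with a black 130 x 60 mm outline whose long side runs along x. Its axes are parallel to the press's. It moves with the carriage: press y = carriage value - 0.230
- pull_post (a point): grip point of the round black upright post for pulling and pushing the carriage: 24 mm across, from 34 to 80 mm above the table, this point at 64 mm; it stands 45 mm to +x and 150 mm to -y of the bed centre
- lever (a joint): clamp lever of the carriage, rad, 0 to 1.3: 0 = locked, the lever pointing straight out along the rails (to the press's -y); grows swinging clockwise seen from above, towards the press's -x; from 0.6 rad on the carriage is free, 1.3 = fully open. It stays where it is left; swinging it takes about 0.3 N m
- lever_knob (a point): middle of the round red upright knob at the end of the clamp lever: 22 mm across, from 55 to 91 mm above the table, this point at 76 mm, 75 mm from the lever's upright pivot, which is on the carriage 32 mm to -x and 140 mm to -y of the bed centre. The knob revolves freely on its own pin
- mould1: closed two-part plaster mould: white block 130 mm long (its x), 60 mm wide (its y), 24 mm thick, with a brown seam all round at half height; 0.15 to 0.28 kg. Origin at its centre; either face may be up. Two to four of them are there; all alike
- mould2: closed two-part plaster mould: white block 130 mm long (its x), 60 mm wide (its y), 24 mm thick, with a brown seam all round at half height; 0.15 to 0.28 kg. Origin at its centre; either face may be up. Two to four of them are there; all alike
- mould3: closed two-part plaster mould: white block 130 mm long (its x), 60 mm wide (its y), 24 mm thick, with a brown seam all round at half height; 0.15 to 0.28 kg. Origin at its centre; either face may be up. Two to four of them are there; all alike
- mould4: closed two-part plaster mould: white block 130 mm long (its x), 60 mm wide (its y), 24 mm thick, with a brown seam all round at half height; 0.15 to 0.28 kg. Origin at its centre; either face may be up. Two to four of them are there; all alike
- plate: dark steel press plate 140 mm long (its x), 60 mm wide (its y), 10 mm thick, 0.66 kg. Origin at its centre; either face may be up
- spray: bystander: tall clear plastic spray bottle with a blue cap, 68 mm across, 190 mm tall
- tub: bystander: round clay-brown tub with a purple lid, 112 mm across, 62 mm tall
- tool_cup: bystander: blue ceramic cup, 76 mm across, 95 mm tall, with wooden tool handles up to 200 mm high
- paddle: bystander: flat wooden clay paddle, 245 mm long, 65 mm wide, 16 mm thick
- trim_tool: bystander: wood-handled trimming tool with a wire loop, 145 mm long, 16 mm thick
- glaze_jar: bystander: grey-green jar with a white cap, 72 mm across, 85 mm tall
- bisque_bowl: bystander: orange terracotta bowl, 120 mm across, 60 mm tall
Things that resemble listed ones, but are neither listed nor needed, are in the scene too. What is shaped like the mould1 but pink is not meant.

How it is judged:
By the outcome, as a careful person would: the job done as asked, in the order asked, and still so for the second after the job is handed in, with the robot touching nothing.
Of mould1, mould2, mould3, mould4 only 2 to 4 are there at a start; the rules pass over those that are not, and their reading is None.
At some moment in a run one of mould1, mould2, mould3, mould4 may be knocked a few centimetres aside while the robot is not near it.
Once in a run the grip may slacken for a moment while it holds something.
It also fails if it takes over 210 s, if anything falls off the work surface, if the arm or the gripper's body presses on something with over 40 N, if the wrist force passes 120 N, or if a joint passes its speed limit or range.

## Robot

A 6-joint arm with a two-finger parallel gripper is mounted at the origin on the work surface. World frame = base frame: x ahead of the robot, y to its left, z up, the work surface at z = 0. Lengths are in mm, angles in rad, forces in N, time in s.
With the tool pointing down it reaches from about 350 to 775 mm from the base axis. Payload 7.3 kg.
Tool frame: the origin (TCP) lies on the centre line of the jaws, within the pads' length; the fingertips stand 22 mm ahead of it and the grasp point (between the pads) lies 3 mm ahead of it; z points along the fingers, y is the direction in which the jaws open and shut (so a half turn about z gives the same grasp; the last joint's range is limited). The gripper opens to 92 mm and grips with 3 to 60 N. Pads are 19 mm wide; open, the fingers measure 130 mm over their backs; the gripper's body (75 mm by 190 mm) begins 47 mm behind the grasp point.
Start: joints at [-0.146, 0.342, 1.524, -0, 1.275, -0.146], TCP at [525.017, 0.02, 248.741] pointing down, gripper open.
Joint ranges: [-2.53, 2.53], [-0.77, 2.02], [0.04, 2.7], [-1, 4.14], [0.28, 2.66], [-3.11, 3.11]. Speed limits (rad/s): [2.57, 2.57, 3.14, 3.14, 3.14, 3.14].

## Interface

Orientations are given as [roll, pitch, yaw] about the fixed x, y, z axes, in that order (R = Rz(yaw) Ry(pitch) Rx(roll)).
In Python, from plant import get_obs, capture, bot, spot_in gives the robot as it stands.
- The arm moves only by the shell command python3 -m handwheel 'ROWS' [OPENING]. ROWS is JSON, a list of rows, each a list of 2 entries, a list of its own where there are three numbers: the shift along the world's x, y, z in mm, then the turn, a rotation vector about the world's x, y, z in rad. In form: [[[x, y, z], [wx, wy, wz]], ...]. A call has 1 to 12 rows; each row shifts and turns the commanded pose from where the row before left it; what a row does not reach is not made up. A row lasts 1/8 s, in which the tool goes at most 62.5 mm and 10.7 degrees, less where a joint would pass 70% of its speed; a pose out of reach is approached as far as the arm can. A call is refused whole if a number of a shift passes 62.5 or a number of a turn 0.188, either way. A call with a gripper value outside its range is refused whole. OPENING is the closure, from 0 (fully open) to 1 (shut), set as the call begins (- or left out, the last holds). The fingers move at their own pace and stop on an object; the grip force is fixed at half the most. Time passes only in rows, so rows that do not move let the fingers close. It gives the time, the measured TCP pose, the force and the opening at its end, in the units of the state.
- get_obs(): the state, without advancing time (a new reading comes with each control period).
- capture(name): name is "scene" or "side" or "wrist"; returns a dict with "img" (400x640x3 uint8, red, green, blue), "fx", "fy", "cx", "cy" (pixels), "cam_to_world" (4x4, takes a point from camera to world coordinates). Camera axes: x right, y up, looking along -z (the intrinsics and any distortion apply to the point x, -y, -z); pixel columns grow to the right and rows downward; lengths in mm; the calibration is good to about 2 mm. A picture is of the moment at which its call begins. There is no depth.
- bot.close_job(): hands the job in, once; it reports no verdict.
Trained networks look in the newest picture that a camera, given by its name, has taken for a name from the list of things; names that differ only in an ending like _2 or _b are one class to them, and where a whole thing is asked for, a point or a joint stands for the part that bears it (a point fixed in the world has none). Each returns a list of dicts, best first, with "score" (0 to 1); they miss things now and then, are a little off and sometimes report something else, mostly with a low value. They report only what shows in the picture. A call takes as long as a camera call. They do not tell look-alikes from the thing itself.
- spot_in(thing, camera): "xyz" ([x, y, z] in mm, in the coordinates of the camera as it stood for that picture, good to about 4 mm: the middle of the surface that is visible of it).
The state is a dict: "time": time; "joint_positions": joint angles; "dq": joint speeds; "tau": joint torques, N m; "tool_pos": TCP position; "tcp_rot": TCP orientation; "contact_force": force on the tool from outside, world axes, zero at the start; "moment": the same for the moment, N m; "grip_width": finger opening in mm.
Only numpy, scipy, OpenCV 4.12 (cv2) and the standard library are available. Lean on these libraries where they do the work, as an engineer would, in place of code of your own. Each camera call takes 0.05 s, during which the arm holds its last target. There are 200 camera calls.

## Working session

There is one attempt and no reset: what is moved stays moved. The work goes in short steps, Python scripts to look and compute and a shell command to move; the robot and the scene stay as the last step left them, time stands still between calls to the robot, and variables do not carry over. Pictures are saved under pics/ and viewed, about 12 in all and at most 16, crops included, and the job is handed in when it is done.

```bash
ls; mkdir -p pics; cat > h.py <<'E'
import numpy as np, cv2
from plant import get_obs, capture, bot, spot_in
def snap(cam,fn=None):
    c=capture(cam)
    if fn: cv2.imwrite('pics/'+fn,cv2.cvtColor(c['img'],cv2.COLOR_RGB2BGR))
    return c
def world(c,p):
    return (np.array(c['cam_to_world'])@np.r_[p,1])[:3]
def pix(c,P):
    q=np.linalg.inv(np.array(c['cam_to_world']))@np.r_[P,1]
    return c['cx']+c['fx']*q[0]/-q[2], c['cy']-c['fy']*q[1]/-q[2]
def ray(c,u,v,z):
    T=np.array(c['cam_to_world']); d=T[:3,:3]@np.array([(u-c['cx'])/c['fx'],-(v-c['cy'])/c['fy'],-1]); o=T[:3,3]
    return o+d*(z-o[2])/d[2]
def spots(c,cam,names,k=5,thr=.2):
    for n in names:
        for s in spot_in(n,cam)[:k]:
            if s['score']>thr:
                w=world(c,s['xyz']); print(cam,n,round(s['score'],2),w.round(),np.round(pix(c,w)))
E
python3 - <<'E'
from h import *
names=['press','wheel_hub','crank_grip','pull_post','lever_knob','bed','mould1','plate','platen_face','spray','tub','tool_cup','paddle','trim_tool','glaze_jar','bisque_bowl']
for cam in('scene','side'):
    c=snap(cam,cam+'0.png'); print(cam,np.array(c['cam_to_world']).round(2).tolist(),c['fx'],c['cx'],c['cy'],[k for k in c])
    spots(c,cam,names)
o=get_obs();print(o)
E
```

```text
pics
scene [[-0.24, -0.56, 0.79, 1492.68], [0.97, -0.15, 0.18, 243.58], [0.01, 0.81, 0.58, 936.74], [0.0, 0.0, 0.0, 1.0]] 364.6876054520915 318.8395629014583 196.13232147918396 ['img', 'fx', 'fy', 'cx', 'cy', 'cam_to_world']
scene press 0.67 [599. 225.  28.] [372. 265.]
scene wheel_hub 0.95 [600. 228.  20.] [373. 267.]
scene crank_grip 0.43 [508. 296. 311.] [407. 184.]
scene pull_post 0.89 [567. 208.  43.] [369. 254.]
scene lever_knob 0.5 [ 436. -391.   28.] [226. 209.]
scene lever_knob 0.29 [537.  80.  54.] [334. 240.]
scene bed 0.59 [569. 211.  43.] [369. 255.]
scene bed 0.38 [ 623. -527.   65.] [168. 225.]
scene mould1 0.93 [ 553. -373.   29.] [216. 227.]
scene mould1 0.9 [ 435. -390.   29.] [226. 208.]
scene mould1 0.76 [ 634. -228.   24.] [244. 249.]
scene mould1 0.65 [ 395. -222.   27.] [269. 209.]
scene mould1 0.57 [341. 113.  25.] [352. 215.]
scene plate 0.59 [ 508. -222.    8.] [259. 230.]
scene plate 0.55 [595. 229.  24.] [373. 265.]
scene plate 0.46 [565. 209.  39.] [369. 255.]
scene plate 0.23 [ 305. -434.   13.] [230. 192.]
scene platen_face 0.46 [566. 209.  42.] [369. 2
[... 1840 characters left out ...]
[388. 610.  44.] [245. 159.]
{'time': 1.7, 'joint_positions': array([-1.45973713e-01,  3.42009391e-01,  1.52409894e+00,  2.91474073e-05,
        1.27538358e+00, -1.46028622e-01]), 'dq': array([ 0.0004674 ,  0.00164844, -0.00169647, -0.00015592,  0.00029671,
       -0.00113564]), 'tau': array([ 4.37719900e-04, -4.31128621e+01, -2.44477254e+01,  7.18206586e-02,
        4.82856296e-02, -3.81095390e-05]), 'tool_pos': array([5.25023653e+02, 4.09267117e-02, 2.48736002e+02]), 'tcp_rot': array([ 3.14148892e+00, -1.29289954e-05,  1.57084275e+00]), 'contact_force': array([-0.50177534, -0.5639315 ,  0.60403718]), 'moment': array([-0.05074279,  0.04967295, -0.02681055]), 'grip_width': 91.65136953714642}
```

```bash
python3 - <<'E'
import cv2
a=cv2.imread('pics/scene0.png');b=cv2.imread('pics/side0.png')
cv2.imwrite('pics/s1.png',cv2.resize(a[120:360,130:530],(800,480),interpolation=cv2.INTER_CUBIC))
cv2.imwrite('pics/s2.png',cv2.resize(b[100:390,200:530],(660,580),interpolation=cv2.INTER_CUBIC))
E
```

```text
(no output)
```

View pics/s1.png

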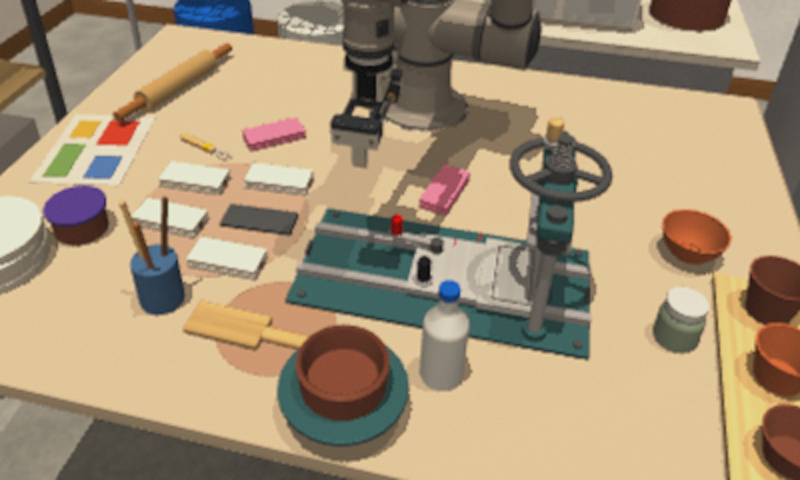

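View pics/s2.png

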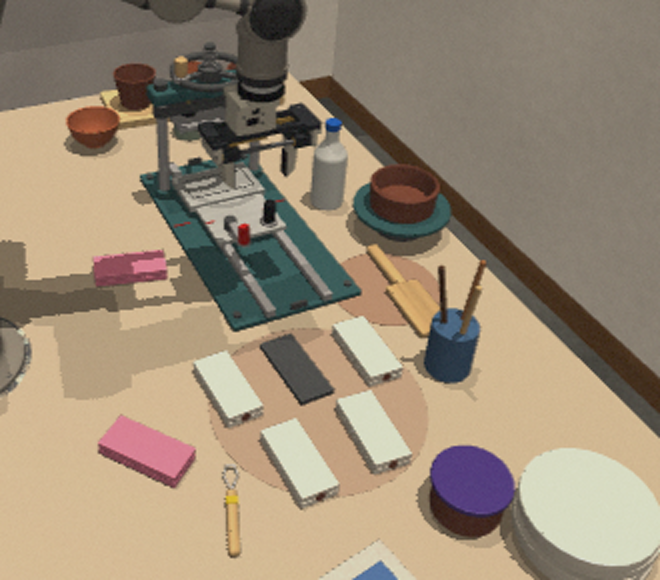

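```bash
python3 - <<'E'
from h import *
for cam in('scene','side'):
    c=snap(cam); print(cam,c['fx'],c['fy'],c['cx'],c['cy'],'res',c['img'].shape)
    for P in([525,0,227],[525,50,227],[525,-50,227],[570,0,227],[480,0,227]): print(P,np.round(pix(c,P),1))
c=snap('wrist','w0.png');print(np.array(c['cam_to_world']).round(3).tolist(),c['fx'],c['fy'],c['cx'],c['cy'])
spots(c,'wrist',['mould1','plate','lever_knob','pull_post','bed','press'])
E
```

```text
scene 364.6876054520915 364.6876054520915 318.8395629014583 196.13232147918396 res (400, 640, 3)
[525, 0, 227] [313.6 195.2]
[525, 50, 227] [328.2 197.4]
[525, -50, 227] [299.3 193. ]
[570, 0, 227] [310.2 202.9]
[480, 0, 227] [316.9 187.9]
side 440.7894931892219 440.7894931892219 319.2938367033618 198.50589385382784 res (400, 640, 3)
[525, 0, 227] [329.1 189.5]
[525, 50, 227] [323.1 181.9]
[525, -50, 227] [335.3 197.4]
[570, 0, 227] [341.2 186.7]
[480, 0, 227] [316.6 192.3]
[[1.0, 0.001, -0.001, 524.712], [-0.001, 0.964, 0.267, 71.32], [0.001, -0.267, 0.964, 383.94], [0.0, 0.0, 0.0, 1.0]] 276.03155589293175 276.03155589293175 320.073599389275 195.65937247396346
wrist mould1 0.93 [ 399. -193.   26.] [236. 302.]
wrist mould1 0.63 [ 624. -179.   22.] [386. 292.]
wrist mould1 0.59 [329. 110.  23.] [160.  87.]
wrist plate 0.76 [ 499. -188.    9.] [303. 292.]
wrist plate 0.45 [742. 162.  88.] [549.  20.]
wrist lever_knob 0.76 [528.  59.  91.] [323. 132.]
wrist lever_knob 0.31 [ 502. -188.    8.] [305. 291.]
wrist pull_post 0.86 [561. 152.  32.] [351.  46.]
wrist bed 0.76 [562. 145.  33.] [352.  53.]
wrist bed 0.37 [742. 162.  86.] [548.  20.]
wrist press 0.69 [566.  81.  11.] [352. 112.]
```

View pics/w0.png

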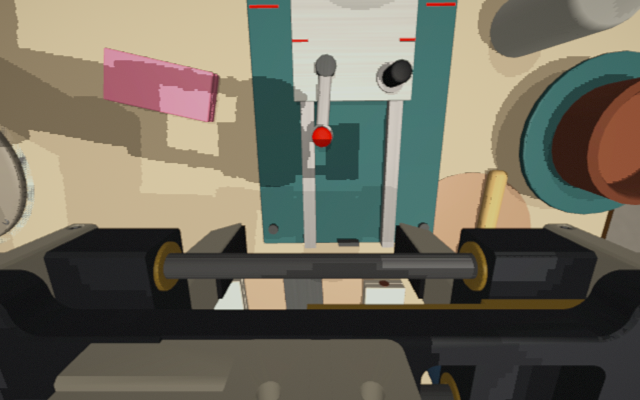

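```bash
python3 - <<'E'
from h import *
c=snap('wrist'); im=c['img'].astype(int)
red=((im[...,0]>150)&(im[...,1]<70)&(im[...,2]<70)).astype(np.uint8)
n,l,s,ce=cv2.connectedComponentsWithStats(red)
for i in range(1,n):
    if s[i,4]>5: print(s[i],ce[i].round(1))
for z in(0,8,12,16,20):
    print(z,[ray(c,u,v,z)[:2].round(1).tolist() for u,v in[(250,7),(455,5),(265,242),(437,242)]])
print('mark z35',[ray(c,u,v,z)[:2].round(1).tolist() for z in (25,34,40) for u,v in[(299.5,41),(407,40)]])
for n,z in (('knob',91),('knob',76)): print(ray(c,322,134,z))
for cam in('scene','side'):
    c=snap(cam);im=c['img'].astype(int)
    red=((im[...,0]>130)&(im[...,1]<60)&(im[...,2]<60)).astype(np.uint8)
    n,l,s,ce=cv2.connectedComponentsWithStats(red)
    for i in range(1,n):
        if s[i,4]>2 and 200<ce[i][0]<400: print(cam,s[i],ce[i].round(1),ray(c,*ce[i],73).round(),ray(c,*ce[i],12).round(),ray(c,*ce[i],34).round())
E
```

```text
[426   3  29   3  86] [440.2   4. ]
[249   5  29   3  86] [263.2   6. ]
[400  39  15   2  30] [407.   39.5]
[292  40  15   2  24] [297.9  40.4]
[312 127  20  14 207] [321.5 134. ]
0 [[440.1, 202.7], [688.7, 204.7], [441.6, -107.6], [701.9, -107.9]]
8 [[441.9, 200.0], [685.2, 201.9], [443.3, -103.9], [698.2, -104.2]]
12 [[442.7, 198.6], [683.5, 200.5], [444.2, -102.0], [696.4, -102.3]]
16 [[443.6, 197.2], [681.8, 199.1], [445.0, -100.1], [694.5, -100.4]]
20 [[444.5, 195.9], [680.1, 197.7], [445.9, -98.3], [692.7, -98.6]]
mark z35 [[501.0, 159.5], [626.5, 160.4], [501.6, 157.3], [624.0, 158.2], [502.0, 155.8], [622.3, 156.7]]
[526.93676067  56.60693201  91.        ]
[527.05068293  55.85353537  76.        ]
scene [326 228   5   4  16] [328.2 229.3] [508.  51.  73.] [438.  37.  12.] [463.  42.  34.]
side [319 212   4   2   6] [320.8 212.7] [532.  79.  73.] [565. 153.  12.] [553. 127.  34.]
```

```bash
python3 -m handwheel '[[[0,28,-40],[0,0,0]],[[2,28,-40],[0,0,0]],[[0,0,-40],[0,0,0]],[[0,0,-30],[0,0,0]],[[0,0,-20],[0,0,0]],[[0,0,0],[0,0,0]]]' 0 && python3 -m handwheel '[[[0,0,0],[0,0,0]],[[0,0,0],[0,0,0]],[[0,0,0],[0,0,0]],[[0,0,0],[0,0,0]],[[0,0,0],[0,0,0]],[[0,0,0],[0,0,0]],[[0,0,0],[0,0,0]],[[0,0,0],[0,0,0]]]' 1
```

```text
time: 3.05
tool_pos: [526.1, 56.1, 77.5]
tcp_rot: [-3.138, -0.0, 1.571]
contact_force: [0.1, 0.1, -1.2]
grip_width: 92.1
time: 4.05
tool_pos: [526.8, 56.0, 78.7]
tcp_rot: [-3.141, 0.0, 1.571]
contact_force: [-1.3, -0.0, 0.5]
grip_width: 21.3
```

```bash
python3 -m handwheel '[[[-7.5,0.4,0],[0,0,0]],[[-7.4,1.1,0],[0,0,0]],[[-7.3,1.8,0],[0,0,0]],[[-7,2.6,0],[0,0,0]],[[-6.7,3.3,0],[0,0,0]],[[-6.4,3.9,0],[0,0,0]],[[-6,4.5,0],[0,0,0]],[[-5.5,5.1,0],[0,0,0]],[[-5,5.6,0],[0,0,0]],[[-4.3,6.2,0],[0,0,0]],[[-3.7,6.5,0],[0,0,0]],[[-3.1,6.8,0],[0,0,0]]]' && python3 -m handwheel '[[[-1.2,4,0],[0,0,0]],[[0,0,0],[0,0,0]],[[0,0,0],[0,0,0]]]'
```

```text
time: 5.55
tool_pos: [459.2, 104.0, 78.8]
tcp_rot: [3.136, -0.0, 1.571]
contact_force: [12.8, 1.5, -14.9]
grip_width: 21.6
time: 5.92
tool_pos: [458.7, 107.9, 78.8]
tcp_rot: [3.135, -0.0, 1.571]
contact_force: [14.3, 2.2, -15.2]
grip_width: 21.4
```

```bash
python3 -m handwheel '[[[0,0,0],[0,0,0]],[[0,0,0],[0,0,0]],[[0,0,0],[0,0,0]],[[0,0,0],[0,0,0]],[[0,0,40],[0,0,0]],[[30,-30,50],[0,0,0]],[[50,-40,30],[0,0,0]],[[40,-30,0],[0,0,0]],[[0,0,0],[0,0,0]],[[0,0,0],[0,0,0]]]' 0; python3 - <<'E'
from h import *
c=snap('wrist','w1.png'); spots(c,'wrist',['pull_post','lever_knob','bed','mould1','plate'])
print([ray(c,320,200,z) for z in(0,)])
E
```

```text
time: 7.18
tool_pos: [567.7, 14.1, 192.2]
tcp_rot: [-3.139, -0.0, 1.57]
contact_force: [-0.5, -0.0, -0.1]
grip_width: 92.0
wrist pull_post 0.57 [560. 141.  36.] [312.  59.]
wrist lever_knob 0.82 [463. 104.  90.] [192.  95.]
wrist bed 0.55 [558. 145.  33.] [310.  55.]
wrist bed 0.36 [ 725. -271.   12.] [429. 375.]
wrist mould1 0.93 [331. 112.  26.] [90. 93.]
wrist plate 0.76 [ 502. -152.    7.] [272. 302.]
[array([567.08060302, -10.64451503,   0.        ])]
```

View pics/w1.png

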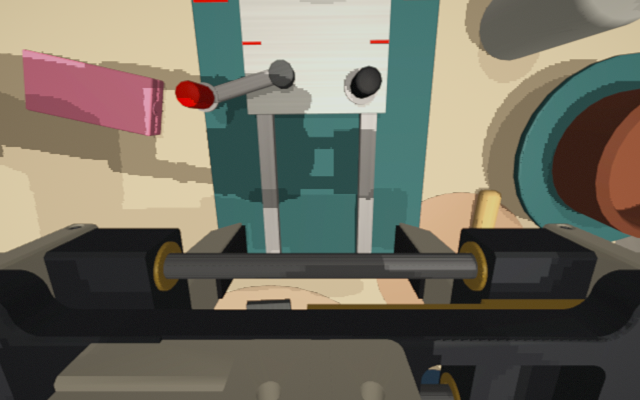

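```bash
python3 - <<'E'
from h import *
c=snap('wrist')
print('post',ray(c,371,79,80),'knob',ray(c,188,95,91),'pivot',ray(c,280,73,55),get_obs()['tool_pos'])
print('marks',[ray(c,u,v,36) for u,v in((252,43.5),(380,41.5))])
E
```

```text
post [610.64379025 118.27833689  80.        ] knob [461.11119363 104.7550661   91.        ] pivot [531.44724094 126.61804454  55.        ] [568.38526173  14.39428492 193.11679941]
marks [array([503.22791649, 155.42538273,  36.        ]), array([625.14664841, 157.18824019,  36.        ])]
```

```bash
python3 -m handwheel '[[[21,40,-20],[0,0,0]],[[21,40,-20],[0,0,0]],[[0,24,-30],[0,0,0]],[[0,0,-30],[0,0,0]],[[0,0,-26],[0,0,0]],[[0,0,0],[0,0,0]],[[0,0,0],[0,0,0]]]' 0 && python3 -m handwheel '[[[0,0,0],[0,0,0]],[[0,0,0],[0,0,0]],[[0,0,0],[0,0,0]],[[0,0,0],[0,0,0]],[[0,0,0],[0,0,0]],[[0,0,0],[0,0,0]],[[0,0,0],[0,0,0]],[[0,0,0],[0,0,0]]]' 1 &&  python3 -m handwheel '[[[0.1,-10,0],[0,0,0]],[[0.2,-15,0],[0,0,0]],[[0.3,-20,0],[0,0,0]],[[0.3,-20,0],[0,0,0]],[[0.3,-20,0],[0,0,0]],[[0.3,-20,0],[0,0,0]],[[0.3,-20,0],[0,0,0]],[[0.3,-20,0],[0,0,0]],[[0.3,-20,0],[0,0,0]],[[0.2,-12,0],[0,0,0]],[[0,0,0],[0,0,0]]]'
```

```text
time: 8.4
tool_pos: [611.3, 117.9, 68.1]
tcp_rot: [3.14, -0.0, 1.571]
contact_force: [0.2, -0.7, -0.3]
grip_width: 91.8
time: 9.4
tool_pos: [608.3, 117.9, 66.7]
tcp_rot: [-3.136, 0.0, 1.571]
contact_force: [-8.3, -0.8, 5.1]
grip_width: 23.7
time: 10.78
tool_pos: [610.2, -60.3, 66.6]
tcp_rot: [-3.134, -0.0, 1.57]
contact_force: [-11.0, -1.2, 7.1]
grip_width: 24.1
```

```bash
python3 -m handwheel '[[[-2,-4,0],[0,0,0]],[[0,-4,0],[0,0,0]],[[0,-3,0],[0,0,0]],[[0,0,0],[0,0,0]],[[0,0,0],[0,0,0]]]'; python3 -m handwheel '[[[0,-3,0],[0,0,0]],[[0,0,0],[0,0,0]],[[0,0,0],[0,0,0]]]'
```

```text
time: 11.4
tool_pos: [610.2, -68.1, 66.7]
tcp_rot: [-3.139, -0.003, 1.571]
contact_force: [-5.5, 8.4, 4.3]
grip_width: 23.8
time: 11.78
tool_pos: [610.2, -68.3, 66.7]
tcp_rot: [-3.138, -0.007, 1.571]
contact_force: [-5.2, 20.7, 4.8]
grip_width: 23.5
```

```bash
python3 -m handwheel '[[[0,2,0],[0,0,0]],[[0,0,0],[0,0,0]],[[0,0,0],[0,0,0]],[[0,0,0],[0,0,0]],[[0,0,40],[0,0,0]],[[-10,0,50],[0,0,0]],[[-20,0,50],[0,0,0]],[[-20,0,50],[0,0,0]],[[0,0,50],[0,0,0]],[[0,0,0],[0,0,0]],[[0,0,0],[0,0,0]]]' 0; python3 - <<'E'
from h import *
c=snap('wrist','w2.png'); print(get_obs()['tool_pos']);spots(c,'wrist',['bed','pull_post','lever_knob'])
E
python3 -m handwheel '[[[-10,-30,20],[0,0,0]],[[-10,-45,15],[0,0,0]],[[0,-45,0],[0,0,0]],[[0,-45,0],[0,0,0]],[[0,-35,0],[0,0,0]],[[0,-10,0],[0,0,0]],[[0,0,0],[0,0,0]],[[0,0,0],[0,0,0]]]' 0; python3 - <<'E'
from h import *
c=snap('wrist','w3.png'); print(get_obs()['tool_pos']);spots(c,'wrist',['mould1','plate'])
a=cv2.imread('pics/w2.png')[0:250];b=cv2.imread('pics/w3.png')[0:320]
cv2.imwrite('pics/w23.png',np.vstack([a,b]))
E
```

```text
time: 13.15
tool_pos: [561.0, -71.3, 306.3]
tcp_rot: [-3.141, -0.0, 1.57]
contact_force: [0.3, -1.0, -1.0]
grip_width: 91.9
[560.83365909 -71.177394   305.53154447]
wrist bed 0.71 [564.  39.  37.] [323.  90.]
wrist pull_post 0.98 [564.  40.  40.] [322.  89.]
wrist lever_knob 0.73 [461. -74.  92.] [243. 179.]
time: 14.35
tool_pos: [541.5, -279.8, 341.9]
tcp_rot: [-3.142, -0.001, 1.572]
contact_force: [-0.0, 0.4, -0.5]
grip_width: 91.8
[ 541.56720253 -279.75498154  342.09319786]
wrist mould1 0.96 [ 544. -374.   24.] [321. 218.]
wrist mould1 0.92 [ 428. -371.   24.] [255. 216.]
wrist mould1 0.9 [ 625. -230.   25.] [372. 133.]
wrist mould1 0.88 [ 226. -288.   23.] [130. 169.]
wrist mould1 0.45 [ 310. -407.   10.] [193. 233.]
wrist plate 0.93 [ 504. -216.   10.] [297. 124.]
wrist plate 0.33 [ 432. -373.   22.] [257. 217.]
```

View pics/w23.png

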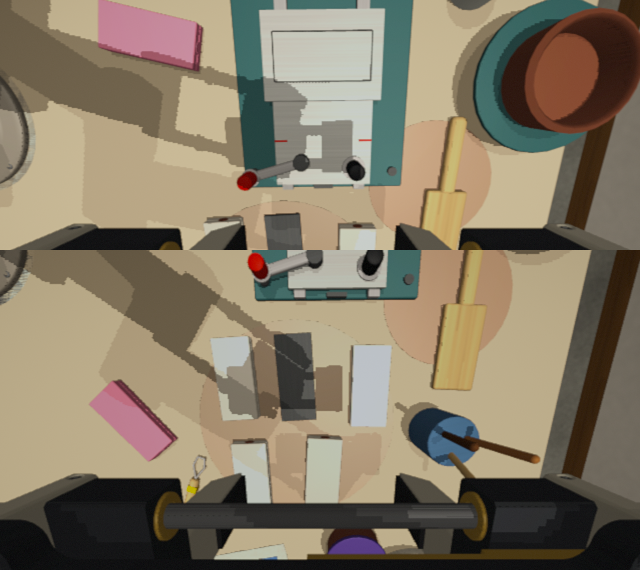

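```bash
cat >> h.py <<'E'
def quad(c,pts,z,name=''):
    g=cv2.cvtColor(c['img'],cv2.COLOR_RGB2GRAY)
    p=np.array(pts,np.float32).reshape(-1,1,2)
    p=cv2.cornerSubPix(g,p.copy(),(3,3),(-1,-1),(3,30,.01)).reshape(-1,2)
    w=np.array([ray(c,u,v,z)[:2] for u,v in p])
    e=[np.linalg.norm(w[i]-w[(i+1)%4]) for i in range(4)]
    d=(w[3]+w[2]-w[0]-w[1]) if e[1]>e[0] else (w[1]+w[2]-w[0]-w[3])
    print(name,'ctr',w.mean(0).round(1),'edges',np.round(e,1),'long axis deg',np.degrees(np.arctan2(d[1],d[0])).round(1))
E
python3 - <<'E'
from h import *
T=capture('wrist'); c=T
quad(c,[(212,88),(247,86),(258,167),(222,170)],24,'A')
quad(c,[(353,95),(391,96),(387,177),(350,175)],24,'B')
quad(c,[(274,84),(311,82),(315,168),(281,170)],10,'P')
E
python3 - <<'E'
from h import *
# bed from w2: camera pose = current shifted by the TCP difference
c=capture('wrist'); M=np.array(c['cam_to_world']); M[:3,3]+=np.array([560.83,-71.18,305.5])-get_obs()['tool_pos']; c['cam_to_world']=M
c['img']=cv2.cvtColor(cv2.imread('pics/w2.png'),cv2.COLOR_BGR2RGB)
quad(c,[(272.5,30),(372,31),(371,82),(272,81)],40,'outline')
print(ray(c,355,162,80))
E
```

```text
A ctr [ 405.2 -224.3] edges [ 57.6 128.8  57.8 127.5] long axis deg -87.1
B ctr [ 620.6 -235.2] edges [ 59.3 127.5  58.7 125.7] long axis deg -90.2
P ctr [ 501.5 -222.4] edges [ 57.7 138.1  57.6 138.1] long axis deg -86.7
outline ctr [562.6  80.7] edges [131.7  60.3 133.1  59.7] long axis deg 0.7
[606.69941352 -53.70594741  80.        ]
```

```bash
python3 -m handwheel '[[[-35,15,-40],[0,0,0.05]],[[-40,20,-50],[0,0,0]],[[-40,15,-50],[0,0,0]],[[-21.4,5.5,-50],[0,0,0]],[[0,0,-50],[0,0,0]],[[0,0,0],[0,0,0]],[[0,0,0],[0,0,0]]]' 0.17
```

```text
time: 15.48
tool_pos: [410.8, -228.4, 109.4]
tcp_rot: [3.14, 0.002, 1.621]
contact_force: [-0.1, -0.3, 0.6]
grip_width: 76.0
```

```bash
python3 -m handwheel '[[[-5.8,4.2,-30],[0,0,0]],[[0,0,-30],[0,0,0]],[[0,0,-16],[0,0,0]],[[0,0,-5.4],[0,0,0]],[[0,0,0],[0,0,0]]]' 0.17 &&  python3 -m handwheel '[[[0,0,0],[0,0,0]],[[0,0,0],[0,0,0]],[[0,0,0],[0,0,0]],[[0,0,0],[0,0,0]],[[0,0,0],[0,0,0]]]' 1; python3 -m handwheel '[[[0,0,20],[0,0,0]],[[0,0,40],[0,0,0]],[[0,0,40],[0,0,0]],[[0,0,30],[0,0,0]],[[0,0,0],[0,0,0]]]' ;  python3 -m handwheel '[[[0,30,0],[0,0,-0.1]],[[17,34,0],[0,0,-0.17]],[[17,34,0],[0,0,-0.17]],[[17,34,0],[0,0,-0.17]],[[17,34,0],[0,0,-0.17]],[[17,34,0],[0,0,-0.17]],[[17,34,0],[0,0,-0.17]],[[17,34,0],[0,0,-0.17]],[[17,30,0],[0,0,-0.17]],[[17,10,0],[0,0,-0.12]],[[8,0,0],[0,0,-0.03]],[[0,0,0],[0,0,0]]]';python3 -m handwheel '[[[0,0,0],[0,0,0]]]'
```

```text
time: 16.1
tool_pos: [404.8, -224.1, 27.6]
tcp_rot: [3.14, 0.001, 1.621]
contact_force: [0.1, 0.1, 1.0]
grip_width: 76.1
time: 16.73
tool_pos: [404.2, -223.8, 27.1]
tcp_rot: [3.141, 0.001, 1.621]
contact_force: [-1.2, 0.6, 6.3]
grip_width: 59.6
time: 17.35
tool_pos: [404.7, -224.2, 158.2]
tcp_rot: [3.138, 0.003, 1.621]
contact_force: [-0.1, -0.1, -1.9]
grip_width: 59.7
time: 18.85
tool_pos: [564.4, 83.9, 155.1]
tcp_rot: [3.141, 0.002, 0.012]
contact_force: [-0.5, -0.4, -1.7]
grip_width: 59.6
time: 18.98
tool_pos: [564.1, 83.8, 155.9]
tcp_rot: [3.141, 0.002, 0.011]
contact_force: [0.0, -1.0, -1.8]
grip_width: 59.7
```

```bash
python3 -m handwheel '[[[-1.5,-3,-30],[0,0,0]],[[0,0,-30],[0,0,0]],[[0,0,-15],[0,0,0]],[[0,0,-7],[0,0,0]],[[0,0,-4],[0,0,0]],[[0,0,0],[0,0,0]],[[0,0,0],[0,0,0]]]'
```

```text
time: 19.85
tool_pos: [563.7, 81.5, 71.1]
tcp_rot: [3.141, -0.001, 0.011]
contact_force: [-0.3, -0.3, -1.8]
grip_width: 59.8
```

```bash
python3 -m handwheel '[[[-1,-0.8,-1.7],[0,0,0]],[[0,0,-1.3],[0,0,0]],[[0,0,-0.6],[0,0,0]],[[0,0,0],[0,0,0]]]';python3 -m handwheel '[[[0,0,0],[0,0,0]],[[0,0,0],[0,0,0]],[[0,0,0],[0,0,0]],[[0,0,40],[0,0,0]],[[0,-10,60],[0,0,0.17]],[[0,-20,60],[0,0,0.17]],[[0,-40,60],[0,0,0.18]],[[0,-40,30],[0,0,0.18]],[[0,-40,0],[0,0,0.18]],[[0,-30,0],[0,0,0.18]],[[0,0,0],[0,0,0.18]],[[0,0,0],[0,0,0]]]' 0;python3 -m handwheel '[[[0,0,0],[0,0,0.17]],[[0,0,0],[0,0,0.15]],[[0,0,0],[0,0,0]],[[0,0,0],[0,0,0]]]'
python3 - <<'E'
from h import *
c=snap('wrist','w4.png'); print(get_obs()['tool_pos'],get_obs()['tcp_rot']);spots(c,'wrist',['mould1','plate','bed'])
E
```

```text
time: 20.35
tool_pos: [562.3, 80.6, 67.1]
tcp_rot: [3.141, 0.0, 0.011]
contact_force: [-2.4, 0.2, 3.7]
grip_width: 59.4
time: 21.85
tool_pos: [562.2, -94.1, 308.0]
tcp_rot: [-3.141, -0.0, 1.248]
contact_force: [-0.6, -0.2, -0.1]
grip_width: 91.8
time: 22.35
tool_pos: [562.4, -93.4, 308.1]
tcp_rot: [3.141, -0.0, 1.567]
contact_force: [-0.1, -0.3, 0.3]
grip_width: 91.9
[562.34624067 -93.51070131 308.10346078] [ 3.14149045e+00 -1.01027772e-05  1.56756674e+00]
wrist mould1 0.98 [ 623. -203.   25.] [357. 234.]
wrist mould1 0.92 [339. 103.  24.] [153.  24.]
wrist mould1 0.77 [ 425. -332.   24.] [243. 302.]
wrist mould1 0.7 [ 542. -321.   26.] [309. 297.]
wrist mould1 0.63 [563.  79.  64.] [320.  34.]
wrist plate 0.88 [ 508. -195.   10.] [288. 226.]
wrist bed 0.92 [565.  -2.  34.] [322. 104.]
```

View pics/w4.png

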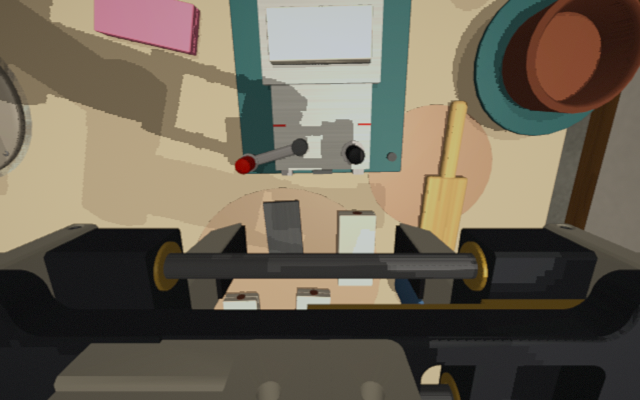

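```bash
python3 - <<'E'
from h import *
c=snap('wrist')
quad(c,[(267,8),(372,7),(371,61.5),(267,62)],64,'stack1')
print(ray(c,354,154,80))
E
python3 -m handwheel '[[[20,-40,0],[0,0,0]],[[20,-40,0],[0,0,0]],[[18,-40,0],[0,0,0]],[[0,-21,-40],[0,0,0]],[[0,0,-50],[0,0,0]],[[0,0,-50],[0,0,0]],[[0,0,-40],[0,0,0]],[[0,0,0],[0,0,0]],[[0,0,0],[0,0,0]]]' 0.1
```

```text
stack1 ctr [562.1  79.1] edges [126.5  59.1 126.5  58.2] long axis deg 1.1
[606.81327857 -66.36373705  80.        ]
time: 23.72
tool_pos: [621.3, -235.3, 130.0]
tcp_rot: [3.139, 0.001, 1.57]
contact_force: [0.0, 0.1, 0.1]
grip_width: 82.7
```

```bash
python3 -m handwheel '[[[-0.7,0,-40],[0,0,0]],[[0,0,-35],[0,0,0]],[[0,0,-20],[0,0,0]],[[0,0,-7.5],[0,0,0]],[[0,0,0],[0,0,0]]]' 0.1 &&  python3 -m handwheel '[[[0,0,0],[0,0,0]],[[0,0,0],[0,0,0]],[[0,0,0],[0,0,0]],[[0,0,0],[0,0,0]],[[0,0,0],[0,0,0]],[[0,0,0],[0,0,0]]]' 1; python3 -m handwheel '[[[0,0,20],[0,0,0]],[[0,0,40],[0,0,0]],[[0,0,40],[0,0,0]],[[0,0,40],[0,0,0]],[[0,0,0],[0,0,0]]]' ;  python3 -m handwheel '[[[0,30,0],[0,0,-0.1]],[[-6,34,0],[0,0,-0.17]],[[-7,34,0],[0,0,-0.17]],[[-7,34,0],[0,0,-0.17]],[[-7,34,0],[0,0,-0.17]],[[-7,34,0],[0,0,-0.17]],[[-7,34,0],[0,0,-0.17]],[[-7,34,0],[0,0,-0.17]],[[-6,34,0],[0,0,-0.17]],[[-4,12,0],[0,0,-0.098]],[[0,0,0],[0,0,0]],[[0,0,0],[0,0,0]]]'
```

```text
time: 24.35
tool_pos: [620.3, -235.1, 26.6]
tcp_rot: [3.14, 0.001, 1.571]
contact_force: [0.5, -0.1, 0.3]
grip_width: 82.3
time: 25.1
tool_pos: [620.2, -235.0, 26.5]
tcp_rot: [3.14, 0.001, 1.571]
contact_force: [0.8, 0.2, 5.4]
grip_width: 59.7
time: 25.72
tool_pos: [621.0, -235.5, 170.2]
tcp_rot: [3.135, 0.003, 1.571]
contact_force: [0.5, 0.1, -2.5]
grip_width: 59.8
time: 27.22
tool_pos: [561.4, 78.6, 165.0]
tcp_rot: [3.141, 0.001, 0.014]
contact_force: [-0.5, -0.8, -1.5]
grip_width: 59.9
```

```bash
python3 -m handwheel '[[[0.7,1.8,-30],[0,0,0]],[[0,0,-25],[0,0,0]],[[0,0,-11],[0,0,0]],[[0,0,-5],[0,0,0]],[[0,0,0],[0,0,0]],[[0,0,0],[0,0,0]]]'
```

```text
time: 27.98
tool_pos: [562.9, 81.0, 95.4]
tcp_rot: [3.141, -0.002, 0.013]
contact_force: [0.6, -0.2, -1.8]
grip_width: 59.8
```

Place, release, and go view the remaining ones.

```bash
python3 -m handwheel '[[[-0.3,-0.2,-3],[0,0,0]],[[0,0,-1.5],[0,0,0]],[[0,0,-0.6],[0,0,0]],[[0,0,0],[0,0,0]]]';python3 -m handwheel '[[[0,0,0],[0,0,0]],[[0,0,0],[0,0,0]],[[0,0,0],[0,0,0]],[[0,0,40],[0,0,0]],[[0,-10,60],[0,0,0.17]],[[0,-20,60],[0,0,0.17]],[[0,-45,40],[0,0,0.18]],[[0,-45,0],[0,0,0.18]],[[0,-45,0],[0,0,0.18]],[[0,-45,0],[0,0,0.18]],[[0,-45,0],[0,0,0.18]],[[0,-45,0],[0,0,0.18]]]' 0;python3 -m handwheel '[[[-20,-45,0],[0,0,0.13]],[[-20,-45,0],[0,0,0]],[[-20,-20,0],[0,0,0]],[[0,0,0],[0,0,0]],[[0,0,0],[0,0,0]]]'
python3 - <<'E'
from h import *
c=snap('wrist','w5.png'); print(get_obs()['tool_pos'],get_obs()['tcp_rot']);spots(c,'wrist',['mould1','plate','bed'])
E
```

```text
time: 28.48
tool_pos: [562.0, 80.9, 90.4]
tcp_rot: [3.141, -0.0, 0.013]
contact_force: [-1.7, -0.3, 5.9]
grip_width: 59.5
time: 29.98
tool_pos: [561.9, -220.4, 288.7]
tcp_rot: [3.142, -0.0, 1.439]
contact_force: [0.2, -0.7, 0.7]
grip_width: 92.0
time: 30.6
tool_pos: [502.4, -328.4, 288.8]
tcp_rot: [3.141, -0.0, 1.563]
contact_force: [-0.7, -0.3, 0.1]
grip_width: 91.8
[ 502.64111249 -328.11301973  288.82698123] [ 3.14116785e+00 -2.58364159e-04  1.56371945e+00]
wrist mould1 0.8 [ 229. -287.   20.] [130. 143.]
wrist mould1 0.79 [ 424. -389.   24.] [269. 209.]
wrist mould1 0.56 [ 540. -380.   25.] [345. 204.]
wrist plate 0.94 [ 508. -216.   12.] [323.  89.]
wrist plate 0.47 [ 475. -102.    1.] [298.  -2.]
```

View pics/w5.png

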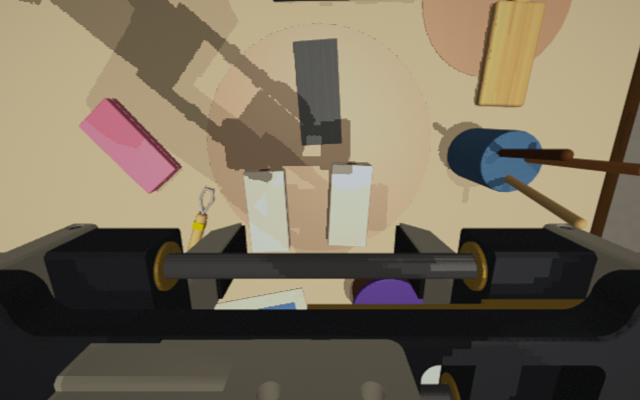

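```bash
python3 - <<'E'
from h import *
c=snap('wrist')
quad(c,[(246,172),(283,171),(289,250),(252,251)],24,'C')
quad(c,[(333,165),(371,166),(366,246),(329,245)],24,'D')
quad(c,[(294,40),(336,38.5),(341,144),(302,145)],10,'P')
print('topedgeC',ray(c,246,172,24),ray(c,283,171,24))
E
```

```text
C ctr [ 420.7 -395.3] edges [ 59.8 132.5  56.8 124.8] long axis deg -89.0
D ctr [ 545.6 -385.4] edges [ 55.6 129.4  57.4 127.1] long axis deg -92.5
P ctr [ 501.3 -223.2] edges [ 59.1 139.1  56.  139.2] long axis deg -85.8
topedgeC [ 393.91731861 -330.51093254   24.        ] [ 448.30323593 -329.42228801   24.        ]
```

```bash
python3 -m handwheel '[[[21,-29,-30],[0,0,-0.033]],[[22,-28.3,-40],[0,0,0]],[[0,0,-50],[0,0,0]],[[0,0,-50],[0,0,0]],[[0,0,0],[0,0,0]],[[0,0,0],[0,0,0]]]' 0.1
```

```text
time: 31.6
tool_pos: [546.2, -386.7, 121.0]
tcp_rot: [3.139, 0.002, 1.53]
contact_force: [0.5, -0.5, -0.1]
grip_width: 82.5
```

```bash
python3 -m handwheel '[[[-0.5,1.2,-35],[0,0,0]],[[0,0,-35],[0,0,0]],[[0,0,-16],[0,0,0]],[[0,0,-7],[0,0,0]],[[0,0,0],[0,0,0]]]' 0.1 &&  python3 -m handwheel '[[[0,0,0],[0,0,0]],[[0,0,0],[0,0,0]],[[0,0,0],[0,0,0]],[[0,0,0],[0,0,0]],[[0,0,0],[0,0,0]],[[0,0,0],[0,0,0]]]' 1; python3 -m handwheel '[[[0,0,20],[0,0,0]],[[0,0,40],[0,0,0]],[[0,0,40],[0,0,0]],[[0,0,40],[0,0,0]],[[0,20,20],[0,0,0]],[[0,35,0],[0,0,0]],[[0,40,0],[0,0,0]],[[0,40,0],[0,0,0]]]' ;  python3 -m handwheel '[[[0,35,0],[0,0,-0.1]],[[2,35,0],[0,0,-0.17]],[[2,35,0],[0,0,-0.17]],[[2,35,0],[0,0,-0.17]],[[2,35,0],[0,0,-0.17]],[[2,35,0],[0,0,-0.17]],[[2,35,0],[0,0,-0.17]],[[2,35,0],[0,0,-0.17]],[[2,30,0],[0,0,-0.17]],[[0,15,0],[0,0,-0.06]],[[0,0,0],[0,0,0]],[[0,0,0],[0,0,0]]]'
```

```text
time: 32.22
tool_pos: [545.2, -385.5, 27.1]
tcp_rot: [3.14, 0.001, 1.53]
contact_force: [-0.2, 0.2, 0.3]
grip_width: 82.5
time: 32.98
tool_pos: [545.0, -385.3, 26.5]
tcp_rot: [3.14, 0.001, 1.53]
contact_force: [0.9, -0.3, 5.4]
grip_width: 60.1
time: 33.98
tool_pos: [543.8, -248.7, 186.2]
tcp_rot: [-3.141, -0.0, 1.529]
contact_force: [0.1, -1.1, -1.9]
grip_width: 59.7
time: 35.48
tool_pos: [560.3, 74.3, 186.0]
tcp_rot: [3.141, 0.0, 0.011]
contact_force: [-0.7, 0.7, -2.7]
grip_width: 59.9
```

```bash
python3 -m handwheel '[[[2.2,6.4,-30],[0,0,0]],[[0,0,-22],[0,0,0]],[[0,0,-11],[0,0,0]],[[0,0,-4],[0,0,0]],[[0,0,0],[0,0,0]],[[0,0,0],[0,0,0]]]'
```

```text
time: 36.22
tool_pos: [563.2, 81.3, 119.6]
tcp_rot: [3.141, -0.002, 0.01]
contact_force: [-0.5, 0.3, -2.0]
grip_width: 59.3
```

```bash
python3 -m handwheel '[[[-0.6,-0.4,-3],[0,0,0]],[[0,0,-1.5],[0,0,0]],[[0,0,-0.8],[0,0,0]],[[0,0,0],[0,0,0]]]';python3 -m handwheel '[[[0,0,0],[0,0,0]],[[0,0,0],[0,0,0]],[[0,0,0],[0,0,0]],[[0,0,40],[0,0,0]],[[0,-10,60],[0,0,0.17]],[[0,-20,60],[0,0,0.17]],[[-10,-45,15],[0,0,0.18]],[[-12,-45,0],[0,0,0.18]],[[-12,-45,0],[0,0,0.18]],[[-12,-45,0],[0,0,0.18]],[[-12,-45,0],[0,0,0.18]],[[-12,-45,0],[0,0,0.18]]]' 0;python3 -m handwheel '[[[-20,-45,0],[0,0,0.15]],[[-20,-45,0],[0,0,0]],[[-20,-30,0],[0,0,0]],[[0,0,0],[0,0,0]],[[0,0,0],[0,0,0]]]'
python3 - <<'E'
from h import *
c=snap('wrist','w6.png'); print(get_obs()['tool_pos'],get_obs()['tcp_rot']);spots(c,'wrist',['mould1','plate','bed'])
E
```

```text
time: 36.72
tool_pos: [562.1, 81.0, 114.5]
tcp_rot: [3.141, -0.0, 0.01]
contact_force: [-2.8, -0.4, 4.8]
grip_width: 59.6
time: 38.22
tool_pos: [491.6, -220.2, 287.8]
tcp_rot: [3.141, 0.0, 1.436]
contact_force: [1.4, -0.0, 0.8]
grip_width: 91.7
time: 38.85
tool_pos: [432.3, -338.4, 287.7]
tcp_rot: [3.141, -0.001, 1.58]
contact_force: [0.5, 0.3, 0.3]
grip_width: 91.7
[ 432.59283447 -338.03041928  287.77992621] [ 3.14127106e+00 -3.99481867e-04  1.58051355e+00]
wrist mould1 0.86 [ 425. -385.   26.] [315. 201.]
wrist mould1 0.77 [ 228. -289.   22.] [176. 134.]
wrist plate 0.65 [ 504. -214.    9.] [372.  80.]
```

View pics/w6.png

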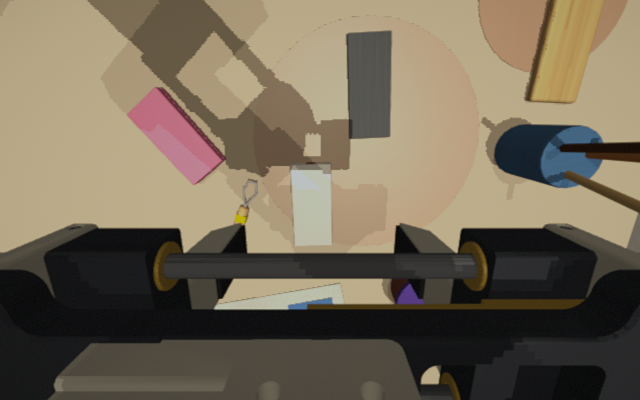

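```bash
python3 - <<'E'
from h import *
c=snap('wrist')
quad(c,[(292,166),(330,166),(331,245),(295,246)],24,'C')
quad(c,[(348,32),(390.5,31),(391,136),(351,138)],10,'P')
E
```

```text
C ctr [ 420.1 -396.7] edges [ 58.7 120.6  58.9 123.6] long axis deg -88.9
P ctr [ 499.8 -223.4] edges [ 59.9 139.3  57.  138.5] long axis deg -86.2
```

```bash
python3 -m handwheel '[[[-5.6,-29,-30],[0,0,0.015]],[[-6,-28.5,-40],[0,0,0]],[[0,0,-50],[0,0,0]],[[0,0,-50],[0,0,0]],[[0,0,0],[0,0,0]],[[0,0,0],[0,0,0]]]' 0.17
```

```text
time: 39.85
tool_pos: [421.5, -396.9, 119.7]
tcp_rot: [3.14, 0.002, 1.595]
contact_force: [1.0, -0.2, 0.6]
grip_width: 76.3
```

```bash
python3 -m handwheel '[[[-0.5,1.2,-35],[0,0,0]],[[0,0,-35],[0,0,0]],[[0,0,-16],[0,0,0]],[[0,0,-6.5],[0,0,0]],[[0,0,0],[0,0,0]]]' 0.17 &&  python3 -m handwheel '[[[0,0,0],[0,0,0]],[[0,0,0],[0,0,0]],[[0,0,0],[0,0,0]],[[0,0,0],[0,0,0]],[[0,0,0],[0,0,0]],[[0,0,0],[0,0,0]]]' 1; python3 -m handwheel '[[[0,0,20],[0,0,0]],[[0,0,40],[0,0,0]],[[0,0,40],[0,0,0]],[[0,0,40],[0,0,0]],[[0,20,40],[0,0,0]],[[10,35,0],[0,0,0]],[[10,40,0],[0,0,0]],[[10,40,0],[0,0,0]]]' ;  python3 -m handwheel '[[[11,35,0],[0,0,-0.13]],[[12,35,0],[0,0,-0.17]],[[12,35,0],[0,0,-0.17]],[[12,35,0],[0,0,-0.17]],[[12,35,0],[0,0,-0.17]],[[12,35,0],[0,0,-0.17]],[[12,35,0],[0,0,-0.17]],[[12,35,0],[0,0,-0.17]],[[12,35,0],[0,0,-0.17]],[[5,20,0],[0,0,-0.093]],[[0,0,0],[0,0,0]],[[0,0,0],[0,0,0]]]'
```

```text
time: 40.48
tool_pos: [420.6, -395.7, 26.4]
tcp_rot: [3.14, 0.001, 1.595]
contact_force: [0.2, -0.3, -0.3]
grip_width: 76.6
time: 41.22
tool_pos: [420.3, -395.4, 26.1]
tcp_rot: [3.141, 0.001, 1.595]
contact_force: [-1.5, 0.8, 5.9]
grip_width: 60.0
time: 42.22
tool_pos: [449.9, -258.7, 204.9]
tcp_rot: [-3.141, -0.001, 1.594]
contact_force: [0.1, 0.2, -2.4]
grip_width: 59.7
time: 43.72
tool_pos: [561.6, 74.3, 204.9]
tcp_rot: [3.141, 0.001, 0.013]
contact_force: [-0.2, -0.6, -1.1]
grip_width: 59.7
```

```bash
python3 -m handwheel '[[[0.9,6.4,-30],[0,0,0]],[[0,0,-20],[0,0,0]],[[0,0,-9],[0,0,0]],[[0,0,-3],[0,0,0]],[[0,0,0],[0,0,0]],[[0,0,0],[0,0,0]]]'
```

```text
time: 44.48
tool_pos: [563.3, 81.2, 144.1]
tcp_rot: [3.141, -0.001, 0.012]
contact_force: [0.5, 0.7, -2.1]
grip_width: 59.9
```

```bash
python3 -m handwheel '[[[-0.7,-0.4,-3],[0,0,0]],[[0,0,-2],[0,0,0]],[[0,0,-1.1],[0,0,0]],[[0,0,0],[0,0,0]]]';python3 -m handwheel '[[[0,0,0],[0,0,0]],[[0,0,0],[0,0,0]],[[0,0,0],[0,0,0]],[[0,0,40],[0,0,0]],[[0,-10,60],[0,0,0.17]],[[0,-25,60],[0,0,0.18]],[[0,-40,40],[0,0,0.18]],[[0,-45,0],[0,0,0.18]],[[0,-45,0],[0,0,0.18]],[[0,-10,0],[0,0,0.18]],[[0,0,0],[0,0,0.18]],[[0,0,0],[0,0,0.18]]]' 0;python3 -m handwheel '[[[0,0,0],[0,0,0.128]],[[0,0,0],[0,0,0]],[[0,0,0],[0,0,0]]]'
python3 - <<'E'
from h import *
c=snap('wrist','w7.png'); print(get_obs()['tool_pos'],get_obs()['tcp_rot']);spots(c,'wrist',['mould1','plate','bed'])
E
```

```text
time: 44.98
tool_pos: [562.2, 80.9, 138.1]
tcp_rot: [3.141, -0.0, 0.012]
contact_force: [-2.4, -0.0, 5.2]
grip_width: 59.8
time: 46.48
tool_pos: [562.2, -93.5, 334.7]
tcp_rot: [-3.141, -0.0, 1.447]
contact_force: [-0.4, 0.0, 0.3]
grip_width: 91.4
time: 46.85
tool_pos: [562.2, -93.1, 334.8]
tcp_rot: [3.142, 0.0, 1.567]
contact_force: [0.2, -1.4, -0.7]
grip_width: 91.5
[562.22759094 -93.13935604 334.8399691 ] [3.14154034e+00 2.22578112e-05 1.56774401e+00]
wrist mould1 0.82 [563.  52. 100.] [321.  56.]
wrist mould1 0.8 [566.  76. 135.] [323.  25.]
wrist mould1 0.71 [557.  52.  78.] [316.  60.]
wrist mould1 0.65 [333. 108.  23.] [160.  26.]
wrist mould1 0.52 [562.  47.  56.] [319.  67.]
wrist plate 0.91 [ 503. -201.   12.] [287. 224.]
wrist bed 0.67 [564. -14.  34.] [321. 114.]
```

View pics/w7.png

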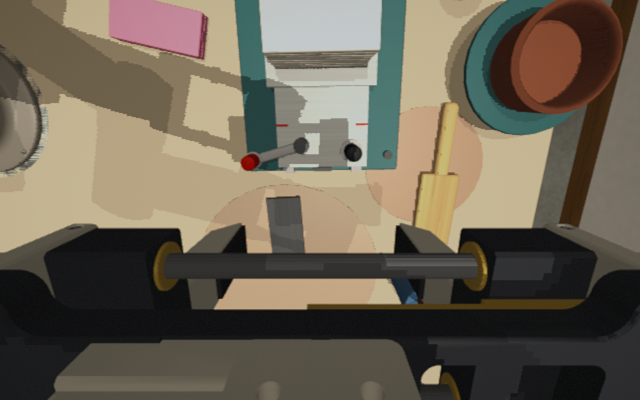

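```bash
python3 -m handwheel '[[[-20,-40,-30],[0,0,0.07]],[[-20,-40,-40],[0,0,0]],[[-21.5,-40,-40],[0,0,0]],[[0,-10,-50],[0,0,0]],[[0,0,-50],[0,0,0]],[[0,0,-20],[0,0,0]],[[0,0,0],[0,0,0]],[[0,0,0],[0,0,0]]]' 0.12;python3 - <<'E'
from h import *
c=snap('side','d1.png'); print(get_obs()['tool_pos']);spots(c,'side',['plate','platen_face','mould1','crank_grip'])
E
```

```text
time: 48.05
tool_pos: [501.4, -223.5, 106.0]
tcp_rot: [3.14, 0.001, 1.64]
contact_force: [-0.2, -0.9, 0.3]
grip_width: 81.1
[ 501.55198894 -223.56069604  106.30419144]
side plate 0.96 [ 498. -226.   11.] [348. 283.]
side platen_face 0.62 [494. 294. 185.] [290. 161.]
side mould1 0.88 [ 223. -303.   27.] [274. 324.]
side mould1 0.68 [324.  99.  23.] [266. 233.]
side mould1 0.63 [544.  70. 141.] [325. 198.]
side mould1 0.6 [535.  51.  76.] [325. 216.]
side mould1 0.49 [535.  49. 102.] [325. 211.]
```

```bash
python3 -m handwheel '[[[-0.8,0.3,-35],[0,0,0]],[[0,0,-25],[0,0,0]],[[0,0,-14],[0,0,0]],[[0,0,-6.5],[0,0,0]],[[0,0,0],[0,0,0]]]' 0.12 &&  python3 -m handwheel '[[[0,0,0],[0,0,0]],[[0,0,0],[0,0,0]],[[0,0,0],[0,0,0]],[[0,0,0],[0,0,0]],[[0,0,0],[0,0,0]],[[0,0,0],[0,0,0]]]' 1; python3 -m handwheel '[[[0,0,15],[0,0,0]],[[0,0,30],[0,0,0]],[[0,0,40],[0,0,0]],[[0,0,40],[0,0,0]],[[0,0,40],[0,0,0]],[[0,0,30],[0,0,0]],[[0,0,0],[0,0,0]]]' ;  python3 -m handwheel '[[[0,20,0],[0,0,-0.14]],[[7,34,0],[0,0,-0.17]],[[7,34,0],[0,0,-0.17]],[[7,34,0],[0,0,-0.17]],[[7,34,0],[0,0,-0.17]],[[7,34,0],[0,0,-0.17]],[[7,34,0],[0,0,-0.17]],[[7,34,0],[0,0,-0.17]],[[7,30,0],[0,0,-0.17]],[[5,16,0],[0,0,-0.128]],[[0,0,0],[0,0,0]],[[0,0,0],[0,0,0]]]'
```

```text
time: 48.92
tool_pos: [500.2, -223.0, 24.6]
tcp_rot: [3.141, 0.0, 1.64]
contact_force: [-0.6, -0.5, 0.3]
grip_width: 80.7
time: 49.68
tool_pos: [500.3, -223.0, 24.9]
tcp_rot: [3.141, 0.001, 1.64]
contact_force: [0.1, 1.0, 5.4]
grip_width: 59.8
time: 50.55
tool_pos: [500.4, -223.1, 221.2]
tcp_rot: [3.139, 0.002, 1.64]
contact_force: [0.3, 0.7, -7.9]
grip_width: 59.7
time: 52.05
tool_pos: [560.0, 80.6, 217.9]
tcp_rot: [3.141, 0.003, 0.014]
contact_force: [-0.5, -0.1, -6.9]
grip_width: 59.6
```

```bash
python3 -m handwheel '[[[2.2,0,-25],[0,0,0]],[[0,0,-15],[0,0,0]],[[0,0,-8],[0,0,0]],[[0,0,-3],[0,0,0]],[[0,0,0],[0,0,0]],[[0,0,0],[0,0,0]]]'
```

```text
time: 52.8
tool_pos: [563.5, 81.2, 169.0]
tcp_rot: [3.142, -0.001, 0.012]
contact_force: [0.0, 0.0, -5.5]
grip_width: 59.2
```

```bash
python3 -m handwheel '[[[-0.9,-0.4,-4],[0,0,0]],[[0,0,-2.5],[0,0,0]],[[0,0,-1],[0,0,0]],[[0,0,-0.5],[0,0,0]],[[0,0,0],[0,0,0]]]';python3 -m handwheel '[[[0,0,0],[0,0,0]],[[0,0,0],[0,0,0]],[[0,0,0],[0,0,0]],[[0,0,40],[0,0,0]],[[0,-10,50],[0,0,0.17]],[[0,-25,50],[0,0,0.18]],[[0,-40,40],[0,0,0.18]],[[0,-45,0],[0,0,0.18]],[[0,-45,0],[0,0,0.18]],[[0,-30,0],[0,0,0.18]],[[0,0,0],[0,0,0.18]],[[0,0,0],[0,0,0.18]]]' 0;python3 -m handwheel '[[[0,0,0],[0,0,0.128]],[[0,0,0],[0,0,0]],[[0,0,0],[0,0,0]]]'
python3 - <<'E'
from h import *
c=snap('wrist','w8.png'); print(get_obs()['tool_pos'],get_obs()['tcp_rot']);spots(c,'wrist',['mould1','plate','pull_post','lever_knob'])
E
```

```text
time: 53.42
tool_pos: [562.0, 80.7, 160.9]
tcp_rot: [3.141, 0.0, 0.012]
contact_force: [-4.1, 0.3, 0.8]
grip_width: 59.3
time: 54.92
tool_pos: [562.3, -114.9, 340.3]
tcp_rot: [3.141, -0.0, 1.447]
contact_force: [-0.1, 0.1, 0.4]
grip_width: 91.5
time: 55.3
tool_pos: [562.3, -114.2, 340.4]
tcp_rot: [3.141, 0.0, 1.567]
contact_force: [0.5, -0.9, -0.2]
grip_width: 91.6
[ 562.26773916 -114.21137129  340.41142194] [3.14135418e+00 6.33940219e-05 1.56785465e+00]
wrist mould1 0.96 [339.  99.  24.] [164.  18.]
wrist mould1 0.86 [562.  53.  76.] [319.  42.]
wrist mould1 0.66 [558.  51. 123.] [316.  34.]
wrist mould1 0.63 [563.  50.  57.] [320.  49.]
wrist mould1 0.55 [560.  50. 102.] [318.  40.]
wrist plate 0.69 [ 701. -308.   95.] [408. 292.]
wrist plate 0.6 [567.  64. 145.] [324.  13.]
wrist pull_post 0.85 [561. -15.  36.] [319. 100.]
wrist pull_post 0.57 [562.  50.  78.] [320.  45.]
wrist lever_knob 0.71 [466. -80.  92.] [250. 147.]
```

View pics/w8.png

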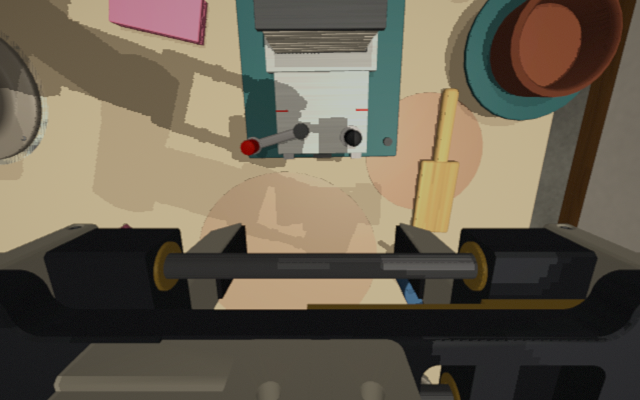

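```bash
python3 -m handwheel '[[[23,23,-40],[0,0,0]],[[23.7,23.7,-50],[0,0,0]],[[0,0,-50],[0,0,0]],[[0,0,-50],[0,0,0]],[[0,0,-30],[0,0,0]],[[0,0,0],[0,0,0]],[[0,0,0],[0,0,0]]]' 0; python3 - <<'E'
from h import *
c=snap('side','d2.png'); im=cv2.imread('pics/d2.png'); cv2.imwrite('pics/d2c.png',cv2.resize(im[80:260,230:390],None,fx=3.3,fy=3.3,interpolation=cv2.INTER_CUBIC))
spots(c,'side',['platen_face','crank_grip','wheel_hub'])
E
```

```text
time: 56.42
tool_pos: [609.9, -67.7, 121.9]
tcp_rot: [3.139, 0.001, 1.57]
contact_force: [-0.2, -0.4, 0.6]
grip_width: 92.1
side platen_face 0.79 [557. 289. 182.] [306. 159.]
side crank_grip 0.7 [532.  51.  51.] [324. 222.]
side crank_grip 0.55 [498. 289. 308.] [291. 132.]
side wheel_hub 0.64 [521. 199.  38.] [306. 203.]
```

View pics/d2c.png

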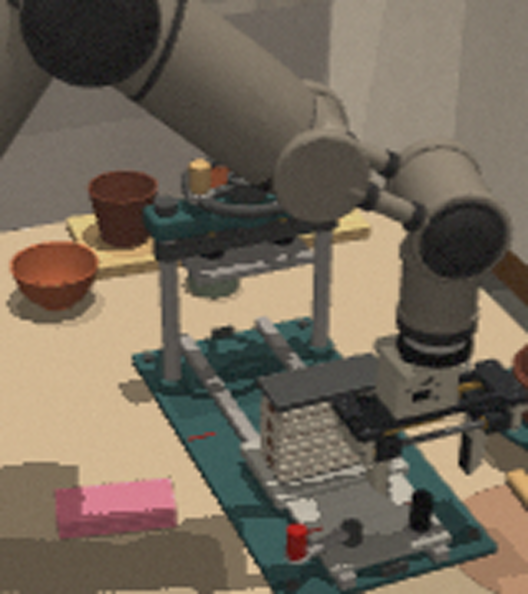

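```bash
python3 -m handwheel '[[[-0.5,0,-25],[0,0,0]],[[0,0,-20],[0,0,0]],[[0,0,-10],[0,0,0]],[[0,0,0],[0,0,0]]]' 0; python3 -m handwheel '[[[0,0,0],[0,0,0]],[[0,0,0],[0,0,0]],[[0,0,0],[0,0,0]],[[0,0,0],[0,0,0]],[[0,0,0],[0,0,0]],[[0,0,0],[0,0,0]],[[0,0,0],[0,0,0]],[[0,0,0],[0,0,0]]]' 1; python3 -m handwheel '[[[0,3,0],[0,0,0]],[[-0.1,7,0],[0,0,0]],[[-0.1,10,0],[0,0,0]],[[-0.1,12,0],[0,0,0]],[[-0.2,14,0],[0,0,0]],[[-0.2,15,0],[0,0,0]],[[-0.2,15,0],[0,0,0]],[[-0.2,15,0],[0,0,0]],[[-0.2,15,0],[0,0,0]],[[-0.2,14,0],[0,0,0]],[[-0.2,14,0],[0,0,0]],[[-0.2,14,0],[0,0,0]]]';  python3 -m handwheel '[[[-0.2,14,0],[0,0,0]],[[-0.2,14,0],[0,0,0]],[[-0.2,13,0],[0,0,0]],[[-0.1,11,0],[0,0,0]],[[-0.1,9,0],[0,0,0]],[[0,6,0],[0,0,0]],[[0,4,0],[0,0,0]],[[0,2,0],[0,0,0]],[[0,0,0],[0,0,0]],[[0,0,0],[0,0,0]]]'
```

```text
time: 57.12
tool_pos: [608.4, -67.5, 65.4]
tcp_rot: [-3.141, -0.0, 1.57]
contact_force: [0.5, 0.9, -0.1]
grip_width: 91.6
time: 58.12
tool_pos: [610.2, -67.6, 65.5]
tcp_rot: [3.137, 0.0, 1.57]
contact_force: [7.6, -0.1, -3.6]
grip_width: 23.2
time: 59.62
tool_pos: [608.6, 80.2, 65.5]
tcp_rot: [3.137, 0.001, 1.57]
contact_force: [7.9, -2.7, -4.8]
grip_width: 23.5
time: 60.88
tool_pos: [607.8, 153.5, 65.5]
tcp_rot: [3.137, -0.0, 1.57]
contact_force: [8.4, 0.7, -4.9]
grip_width: 23.4
```

```bash
python3 -m handwheel '[[[1,4,0],[0,0,0]],[[1,2.5,0],[0,0,0]],[[0,0,0],[0,0,0]],[[0,0,0],[0,0,0]]]';  cat > m.py <<'E'
from h import *
c=snap('wrist','w9.png');im=c['img'].astype(int)
red=((im[...,0]>130)&(im[...,1]<60)&(im[...,2]<60)).astype(np.uint8)
n,l,s,ce=cv2.connectedComponentsWithStats(red)
for i in range(1,n):
    if s[i,4]>5: print(s[i],ce[i].round(1),[ray(c,*ce[i],z)[:2].round(1).tolist() for z in(12,30,36)])
E
python3 m.py
```

```text
time: 61.38
tool_pos: [607.8, 160.3, 65.4]
tcp_rot: [3.141, -0.0, 1.57]
contact_force: [1.9, 1.9, -0.2]
grip_width: 23.5
[381 162  50   5 204] [405.4 164. ] [[666.3, 201.9], [660.7, 204.8], [658.8, 205.7]]
[ 79 166  50   4 197] [103.2 167.5] [[458.2, 199.9], [472.5, 202.9], [477.2, 203.9]]
[332 172  29   5 124] [345.6 173.9] [[625.4, 195.1], [623.7, 198.6], [623.1, 199.7]]
[133 174  29   5  97] [146.9 176.1] [[487.3, 193.8], [498.8, 197.4], [502.6, 198.6]]
```

View pics/w9.png

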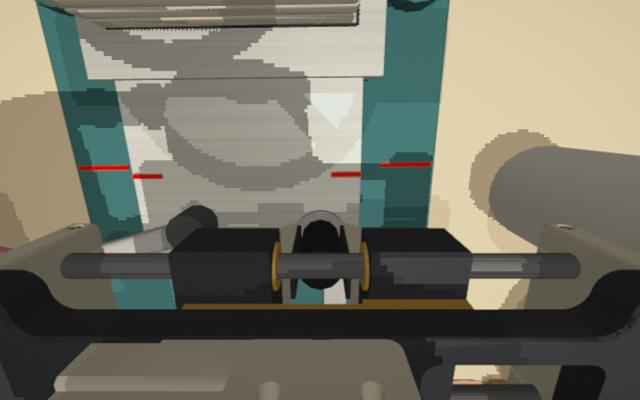

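```bash
python3 -m handwheel '[[[0,1.7,0],[0,0,0]],[[0,0,0],[0,0,0]],[[0,0,0],[0,0,0]]]'; python3 m.py
```

```text
time: 61.8
tool_pos: [607.8, 161.6, 65.4]
tcp_rot: [3.141, 0.0, 1.57]
contact_force: [1.6, -1.0, 0.0]
grip_width: 23.2
[381 164  49   5 197] [404.9 165.7] [[666.1, 202.0], [660.5, 205.0], [658.6, 205.9]]
[ 79 168  50   4 186] [103.  169.4] [[457.8, 199.8], [472.1, 203.0], [476.9, 204.0]]
[332 172  29   4 115] [345.9 173.5] [[625.6, 196.6], [623.8, 200.1], [623.3, 201.2]]
[133 175  29   4 108] [147.5 176.4] [[487.7, 194.9], [499.1, 198.5], [502.9, 199.7]]
```

```bash
python3 -m handwheel '[[[0,0,0],[0,0,0]],[[0,0,0],[0,0,0]],[[0,0,0],[0,0,0]],[[0,0,40],[0,0,0]],[[0,-25,50],[0,0,0]],[[-40,-40,20],[0,0,0]],[[-45,-40,0],[0,0,0]],[[-40,0,0],[0,0,0]],[[-15,0,0],[0,0,0]],[[0,0,0],[0,0,0]],[[0,0,0],[0,0,0]]]' 0; python3 m.py; python3 - <<'E'
from h import *
c=snap('wrist');spots(c,'wrist',['lever_knob','pull_post']);print(get_obs()['tool_pos'],[ray(c,320,200,91)])
E
```

```text
time: 63.22
tool_pos: [468.6, 56.7, 175.6]
tcp_rot: [3.14, 0.0, 1.57]
contact_force: [-0.1, -0.0, 0.3]
grip_width: 92.0
[483  35  19   2  38] [492.   35.5] [[635.5, 206.0], [625.4, 201.3], [622.1, 199.7]]
[346  37  20   2  24] [354.9  37.2] [[502.7, 204.7], [500.6, 200.0], [499.9, 198.5]]
[506  39  35   4 109] [522.4  40.4] [[665.8, 201.7], [653.9, 197.3], [649.9, 195.8]]
[293  42  34   3  93] [310.4  43.1] [[459.5, 199.5], [460.1, 195.2], [460.2, 193.8]]
[294  76  27  29 582] [306.8  90.2] [[455.3, 156.5], [456.1, 154.8], [456.4, 154.2]]
wrist lever_knob 0.85 [458. 151.  90.] [306.  87.]
wrist pull_post 0.83 [559. 183.  34.] [418.  56.]
wrist pull_post 0.59 [457. 152.  93.] [305.  86.]
[468.25747455  56.7102791  175.1628394 ] [array([468.47059875,  63.51277745,  91.        ])]
```

```bash
python3 -m handwheel '[[[-5,45,-10],[0,0,0]],[[-5.3,40,-10],[0,0,0]],[[0,9.8,-20],[0,0,0]],[[0,0,-30],[0,0,0]],[[0,0,-20],[0,0,0]],[[0,0,-6],[0,0,0]],[[0,0,0],[0,0,0]]]' 0; python3 -m handwheel '[[[0,0,0],[0,0,0]],[[0,0,0],[0,0,0]],[[0,0,0],[0,0,0]],[[0,0,0],[0,0,0]],[[0,0,0],[0,0,0]],[[0,0,0],[0,0,0]],[[0,0,0],[0,0,0]],[[0,0,0],[0,0,0]]]' 1
```

```text
time: 64.3
tool_pos: [457.6, 151.5, 79.3]
tcp_rot: [-3.141, 0.0, 1.57]
contact_force: [0.4, -0.4, -0.5]
grip_width: 91.7
time: 65.3
tool_pos: [458.5, 151.5, 79.5]
tcp_rot: [3.139, -0.0, 1.57]
contact_force: [3.9, 1.2, -3.2]
grip_width: 21.4
```

```bash
python3 -m handwheel '[[[2.6,-7.9,0],[0,0,0]],[[3.1,-6.8,0],[0,0,0]],[[3.7,-6.5,0],[0,0,0]],[[4.4,-6.1,0],[0,0,0]],[[4.9,-5.7,0],[0,0,0]],[[5.5,-5.1,0],[0,0,0]],[[0,0,0],[0,0,0]],[[0,0,0],[0,0,0]]]'; python3 m.py
```

```text
time: 66.3
tool_pos: [480.6, 112.8, 79.4]
tcp_rot: [-3.139, 0.0, 1.57]
contact_force: [-5.0, -1.8, 5.2]
grip_width: 21.8
[567  90  48   5 197] [590.9  92.1] [[667.0, 201.7], [650.4, 200.2], [644.9, 199.6]]
[264  94  49   5 210] [286.4  95.7] [[457.2, 199.8], [459.3, 198.4], [460.0, 198.0]]
[537  96  30   4 116] [551.5  97.5] [[640.6, 198.3], [626.4, 197.0], [621.7, 196.6]]
[340  99  28   3  83] [353.3 100. ] [[503.5, 196.9], [501.5, 195.8], [500.8, 195.4]]
```

```bash
python3 -m handwheel '[[[0,4.5,0],[0,0,0]],[[0,0,0],[0,0,0]],[[2.5,-2.1,0],[0,0,0]],[[0,0,0],[0,0,0]],[[0,0,0],[0,0,0]]]'; python3 m.py
```

```text
time: 66.97
tool_pos: [484.1, 115.5, 79.4]
tcp_rot: [-3.141, 0.0, 1.57]
contact_force: [-3.8, -0.2, 3.8]
grip_width: 21.4
[532  91  76   8 312] [569.8  95. ] [[656.9, 202.7], [641.5, 201.3], [636.4, 200.8]]
[333  94  29   3  83] [346.7  95. ] [[502.5, 202.9], [500.8, 201.5], [500.3, 201.0]]
[259  98  49   5 223] [281.7  99.8] [[457.4, 199.9], [459.7, 198.7], [460.5, 198.3]]
```

```bash
python3 -m handwheel '[[[5,-4.7,0],[0,0,0]],[[6.3,-4.1,0],[0,0,0]],[[0,0,0],[0,0,0]],[[0,0,0],[0,0,0]]]'; python3 m.py
```

```text
time: 67.53
tool_pos: [496.6, 106.6, 79.4]
tcp_rot: [3.139, 0.0, 1.57]
contact_force: [2.3, -1.5, -0.7]
grip_width: 21.1
[514  77  78   9 312] [552.6  81.1] [[656.0, 202.8], [641.8, 200.6], [637.1, 199.8]]
[313  79  28   4  95] [327.7  80.7] [[501.9, 203.2], [501.4, 201.0], [501.2, 200.2]]
[240  84  49   5 228] [265.1  86.1] [[459.0, 199.9], [462.3, 197.9], [463.4, 197.3]]
```

```bash
python3 -m handwheel '[[[6.8,-3.4,0],[0,0,0]],[[7,-2.6,0],[0,0,0]],[[7.3,-2,0],[0,0,0]],[[7.2,-1.2,0],[0,0,0]],[[6.7,-0.5,0],[0,0,0]],[[0,0,0],[0,0,0]],[[0,0,0],[0,0,0]]]'; python3 m.py
```

```text
time: 68.45
tool_pos: [530.7, 97.8, 79.3]
tcp_rot: [3.141, -0.001, 1.57]
contact_force: [-2.3, 3.6, 2.3]
grip_width: 21.6
[460  62  30   4 117] [474.4  63.5] [[634.6, 205.1], [625.3, 201.9], [622.2, 200.8]]
[257  64  29   5 126] [270.6  66.2] [[497.4, 203.7], [500.3, 200.6], [501.3, 199.6]]
[495  67  51   5 230] [518.9  68.8] [[665.2, 201.8], [653.2, 198.8], [649.2, 197.9]]
[189  71  50   5 219] [212.2  72.7] [[457.6, 199.7], [464.0, 197.0], [466.2, 196.1]]
```

```bash
python3 -m handwheel '[[[1.5,0,0],[0,0,0]],[[0,0,0],[0,0,0]],[[0,0,0],[0,0,0]]]'; python3 -m handwheel '[[[0,0,0],[0,0,0]],[[0,0,0],[0,0,0]],[[0,0,0],[0,0,0]],[[0,0,40],[0,0,0]],[[0,0,60],[0,0,0]],[[0,0,60],[0,0,0]],[[0,20,60],[0,0,0]],[[0,30,60],[0,0,0]],[[0,30,40],[0,0,0]],[[0,10,0],[0,0,0]],[[0,0,0],[0,0,0]],[[0,0,0],[0,0,0]]]' 0
python3 - <<'E'
from h import *
c=snap('wrist','w10.png');spots(c,'wrist',['crank_grip','wheel_hub','lever_knob']);print(get_obs()['tool_pos'])
E
```

```text
time: 68.88
tool_pos: [531.3, 97.8, 79.3]
tcp_rot: [-3.14, -0.001, 1.57]
contact_force: [-4.5, 4.3, 5.9]
grip_width: 21.6
time: 70.38
tool_pos: [531.7, 184.2, 392.9]
tcp_rot: [-3.139, 0.001, 1.569]
contact_force: [-0.0, 1.1, 0.7]
grip_width: 91.6
wrist crank_grip 0.59 [500. 292. 314.] [276.  66.]
wrist wheel_hub 0.6 [555. 277. 257.] [345.  95.]
wrist lever_knob 0.63 [523. 104.  88.] [315. 213.]
[531.95934895 184.31055559 393.92291524]
```

View pics/w10.png

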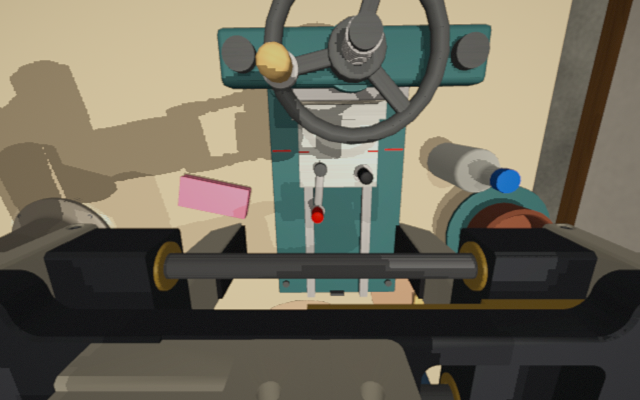

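```bash
python3 - <<'E'
from h import *
c=snap('wrist')
print('crank',ray(c,273.5,60,321)); print('spindle',[ray(c,366.5,31,z)[:2].round(1) for z in(338,325,310,300)])
print('wheel hub px',np.round(pix(c,[560.5,311,338]),1),np.round(pix(c,[560.5,311,282]),1))
# wheel rim inner/outer fit check
for a in np.radians([-60,-90,-120,0,180,200]): print(round(np.degrees(a)),np.round(pix(c,[560.5+77.5*np.cos(a),311+77.5*np.sin(a),275]),0))
print(np.array(c['cam_to_world'])[:3,3])
E
```

```text
crank [499.90773214 295.00924098 321.        ]
spindle [array([560.6, 308. ]), array([562.6, 311.5]), array([564.8, 315.6]), array([566.3, 318.4])]
wheel hub px [366.5  25.4] [355.3  48.1]
-60 [395. 133.]
-90 [352. 144.]
-120 [309. 133.]
0 [447.  50.]
180 [261.  50.]
200 [269.  84.]
[531.95628326 255.65752269 529.09249786]
```

```bash
python3 - <<'E'
import cv2,numpy as np
im=cv2.imread('pics/w10.png')[0:90,250:420]
a=cv2.resize(im,None,fx=4.4,fy=4.4,interpolation=cv2.INTER_CUBIC)
cv2.imwrite('pics/w10c.png',a)
E
```

```text
(no output)
```

View pics/w10c.png

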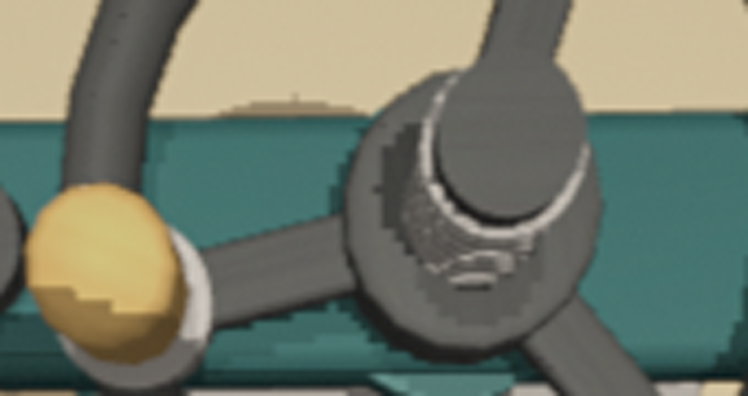

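```bash
python3 -m handwheel '[[[0,-20,0],[0.15,0,0]],[[3,-20,-30],[0.16,0,0]],[[5,-12,-40],[0.16,0,0]],[[5,-12,-40],[0.16,0,0]],[[0,0,-40],[0.155,0,0]],[[0,0,-40],[0,0,0]],[[0,0,0],[0,0,0]],[[0,0,0],[0,0,0]]]' 0
python3 - <<'E'
from h import *
c=snap('wrist','w11.png');print(get_obs()['tool_pos'],get_obs()['tcp_rot'],get_obs()['joint_positions'])
print(np.array(c['cam_to_world']).round(2))
for n,P in dict(plateL=[492,281,146],plateR=[632,282,146],pl178L=[486.5,277,178],pl178R=[636,279,178],pl166L=[486.5,277,166]).items(): print(n,np.round(pix(c,P),1))
cv2.imwrite('pics/w11c.png',cv2.resize(cv2.imread('pics/w11.png')[0:220,160:560],None,fx=2,fy=2,interpolation=cv2.INTER_CUBIC))
E
```

```text
time: 71.62
tool_pos: [545.7, 121.0, 206.2]
tcp_rot: [3.139, -0.785, 1.572]
contact_force: [-0.3, -0.7, 0.1]
grip_width: 91.5
[545.796536   121.14088763 206.63995623] [ 3.1373029  -0.78419852  1.57365718] [-0.29880246  0.52381076  1.62033753  0.76318252  1.35800443 -0.60983461]
[[ 1.0000e+00 -0.0000e+00 -0.0000e+00  5.4510e+02]
 [-0.0000e+00  8.7000e-01 -4.9000e-01  7.5360e+01]
 [ 0.0000e+00  4.9000e-01  8.7000e-01  3.5221e+02]
 [ 0.0000e+00  0.0000e+00  0.0000e+00  1.0000e+00]]
plateL [267.1 119.4]
plateR [404.5 118.8]
pl178L [254.8  96.8]
pl178R [418.8  95.5]
pl166L [257.4 107. ]
```

View pics/w11c.png

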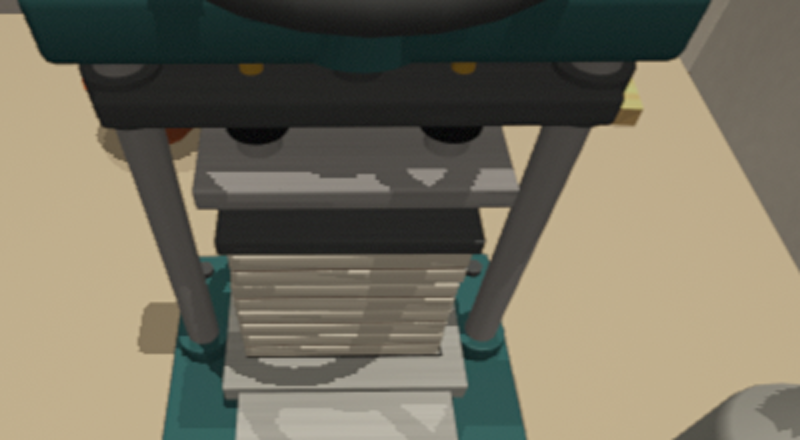

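```bash
cat > gap.py <<'E'
from h import *
c=snap('wrist'); g=cv2.cvtColor(c['img'],cv2.COLOR_RGB2GRAY).astype(float)
for u in (280,300,330,345,360,385,395):
    print(u,'rows85-133:',g[85:133,u-2:u+3].mean(1).round().astype(int).tolist())
def row(y,z): return round(pix(c,[560,y,z])[1],2)
for n,y,z in (('plate top',281,146),('plate bot',281,136),('mould4 bot',281,112),('bed',281,40),('bed front',256,40),('pl180',278,180),('175',278,175),('170',278,170),('165',278,165),('160',278,160)): print(n,row(y,z))
# platen side edges
for r in (100,102,104):
    d=np.diff(g[r-1:r+1,240:440].mean(0)); print(r,[(240+i,int(d[i])) for i in np.argsort(-abs(d))[:6]])
E
python3 gap.py
```

```text
280 rows85-133: [87, 136, 142, 141, 141, 140, 140, 140, 141, 142, 141, 123, 93, 80, 79, 78, 73, 70, 68, 65, 45, 37, 36, 36, 38, 38, 38, 37, 38, 37, 38, 38, 38, 38, 39, 38, 38, 34, 32, 33, 34, 31, 78, 173, 154, 118, 106, 103]
300 rows85-133: [86, 134, 141, 140, 139, 139, 139, 138, 139, 140, 139, 119, 89, 78, 78, 78, 74, 69, 67, 63, 44, 37, 37, 37, 38, 38, 38, 37, 37, 37, 38, 38, 37, 38, 37, 39, 38, 34, 33, 33, 34, 32, 76, 168, 144, 117, 109, 105]
330 rows85-133: [80, 79, 77, 84, 132, 139, 138, 137, 138, 138, 136, 114, 86, 77, 78, 78, 76, 74, 70, 57, 42, 38, 38, 38, 37, 38, 37, 38, 37, 37, 38, 39, 38, 38, 38, 39, 39, 34, 33, 33, 32, 33, 62, 123, 120, 113, 109, 106]
345 rows85-133: [80, 77, 84, 129, 136, 135, 137, 137, 138, 137, 134, 111, 83, 76, 78, 78, 75, 74, 70, 56, 41, 37, 39, 38, 38, 37, 37, 37, 38, 37, 38, 38, 38, 37, 38, 39, 39, 34, 33, 33, 33, 33, 56, 105, 110, 108, 106, 103]
360 rows85-133: [81, 79, 78, 79, 79, 79, 78, 78, 79, 82, 84, 78, 70, 68, 69, 69, 69, 68, 67, 55, 40, 37, 38, 39, 38, 37, 37, 37, 37, 37, 38, 38, 38, 38, 38, 40, 39, 35, 33, 32, 32, 32, 56, 103, 101, 98, 98
[... 259 characters left out ...]
, 98, 92, 107, 111, 84, 74, 76, 76, 77, 76, 74, 73, 52, 38, 37, 37, 37, 36, 36, 37, 37, 36, 37, 39, 38, 37, 37, 37, 40, 42, 36, 33, 31, 32, 31, 49, 87, 91, 87, 91, 85]
plate top 119.78
plate bot 126.75
mould4 bot 141.88
bed 177.09
bed front 193.1
pl180 94.77
175 99.16
170 103.41
165 107.52
160 111.49
100 [(np.int64(256), -67), (np.int64(250), 51), (np.int64(438), 49), (np.int64(251), 48), (np.int64(437), 35), (np.int64(255), -27)]
102 [(np.int64(251), 61), (np.int64(256), -49), (np.int64(437), 49), (np.int64(257), -40), (np.int64(436), 34), (np.int64(252), 29)]
104 [(np.int64(257), -55), (np.int64(251), 50), (np.int64(436), 50), (np.int64(252), 48), (np.int64(435), 34), (np.int64(258), -24)]
```

```bash
python3 -m handwheel '[[[0,0,40],[-0.155,0,0]],[[0,0,45],[-0.16,0,0]],[[-5,0,45],[-0.16,0,0]],[[-10,10,40],[-0.16,0,0]],[[-10,30,24],[-0.15,0,0]],[[-10,40,0],[0,0,0]],[[-12,40,0],[0,0,0]],[[0,40,0],[0,0,0]],[[0,13.6,0],[0,0,0]],[[0,0,0],[0,0,0]],[[0,0,0],[0,0,0]]]' 0.46
```

```text
time: 73.1
tool_pos: [498.1, 293.5, 399.2]
tcp_rot: [3.141, 0.0, 1.569]
contact_force: [-0.4, -0.0, 0.1]
grip_width: 49.5
```

```bash
python3 -m handwheel '[[[0.6,0.5,-40],[0,0,0]],[[0,0,-25],[0,0,0]],[[0,0,-15],[0,0,0]],[[0,0,-10],[0,0,0]],[[0,0,0],[0,0,0]],[[0,0,0],[0,0,0]]]' 0.46; python3 -m handwheel '[[[0,0,0],[0,0,0]],[[0,0,0],[0,0,0]],[[0,0,0],[0,0,0]],[[0,0,0],[0,0,0]],[[0,0,0],[0,0,0]],[[0,0,0],[0,0,0]]]' 1
```

```text
time: 73.85
tool_pos: [498.9, 295.2, 309.6]
tcp_rot: [3.14, -0.001, 1.57]
contact_force: [-0.4, -0.2, 0.1]
grip_width: 49.3
time: 74.6
tool_pos: [498.1, 295.1, 308.8]
tcp_rot: [-3.141, -0.0, 1.57]
contact_force: [-5.8, -0.6, 2.6]
grip_width: 24.4
```

```bash
python3 - <<'E'
import numpy as np
a=np.radians(194.2-15*np.arange(0,25)); p=np.c_[65*np.cos(a),65*np.sin(a)]
print(p[0],np.diff(p,axis=0).round(1).tolist())
E
```

```text
[-63.01394774 -15.94498008] [[-2.0, 16.9], [2.4, 16.8], [6.7, 15.6], [10.5, 13.3], [13.6, 10.1], [15.8, 6.3], [16.9, 2.0], [16.8, -2.4], [15.6, -6.7], [13.3, -10.5], [10.1, -13.6], [6.3, -15.8], [2.0, -16.9], [-2.4, -16.8], [-6.7, -15.6], [-10.5, -13.3], [-13.6, -10.1], [-15.8, -6.3], [-16.9, -2.0], [-16.8, 2.4], [-15.6, 6.7], [-13.3, 10.5], [-10.1, 13.6], [-6.3, 15.8]]
```

```bash
python3 -m handwheel '[[[-2,16.9,0],[0,0,0]],[[2.4,16.8,0],[0,0,0]],[[6.7,15.6,0],[0,0,0]],[[10.5,13.3,0],[0,0,0]],[[13.6,10.1,0],[0,0,0]],[[15.8,6.3,0],[0,0,0]],[[0,0,0],[0,0,0]]]' && python3 -m handwheel '[[[16.9,2,0],[0,0,0]],[[16.8,-2.4,0],[0,0,0]],[[15.6,-6.7,0],[0,0,0]],[[13.3,-10.5,0],[0,0,0]],[[10.1,-13.6,0],[0,0,0]],[[6.3,-15.8,0],[0,0,0]],[[0,0,0],[0,0,0]]]'
```

```text
time: 75.47
tool_pos: [548.1, 373.9, 308.8]
tcp_rot: [3.137, -0.0, 1.569]
contact_force: [4.0, -1.9, 2.7]
grip_width: 24.1
time: 76.35
tool_pos: [624.6, 325.2, 308.8]
tcp_rot: [-3.141, 0.002, 1.568]
contact_force: [-3.5, -5.4, 4.3]
grip_width: 24.4
```

```bash
python3 -m handwheel '[[[2,-16.9,0],[0,0,0]],[[-2.4,-16.8,0],[0,0,0]],[[-6.7,-15.6,0],[0,0,0]],[[-10.5,-13.3,0],[0,0,0]],[[-13.6,-10.1,0],[0,0,0]],[[-15.8,-6.3,0],[0,0,0]],[[-16.9,-2,0],[0,0,0]],[[-16.8,2.4,0],[0,0,0]],[[-15.6,6.7,0],[0,0,0]],[[-13.3,10.5,0],[0,0,0]],[[-10.1,13.6,0],[0,0,0]],[[-6.3,15.8,0],[0,0,0]]]' && python3 -m handwheel '[[[0,0,0],[0,0,0]],[[0,0,0],[0,0,0]]]'
```

```text
time: 77.85
tool_pos: [497.7, 295.8, 308.8]
tcp_rot: [-3.142, 0.0, 1.57]
contact_force: [2.7, -1.2, 1.5]
grip_width: 24.4
time: 78.1
tool_pos: [497.8, 296.5, 308.7]
tcp_rot: [-3.14, -0.002, 1.571]
contact_force: [-3.6, 3.6, 5.7]
grip_width: 24.4
```

```bash
python3 -m handwheel '[[[0,0,0],[0,0,0]],[[0,0,0],[0,0,0]],[[0,0,0],[0,0,0]],[[0,0,40],[0,0,0]],[[0,0,50],[0,0,0]],[[0,-40,0],[0,0,0]],[[12,-40,0],[0,0,0]],[[12,-40,0],[0,0,0]],[[12,-40,0],[0.15,0,0]],[[12,-14.5,-20],[0.16,0,0]],[[0,0,-40],[0.16,0,0]],[[0,0,-45],[0.16,0,0]]]' 0.46;python3 -m handwheel '[[[0,0,-45],[0.155,0,0]],[[0,0,-42],[0,0,0]],[[0,0,0],[0,0,0]],[[0,0,0],[0,0,0]]]'; sed -i 's/^c=snap(.wrist.)/c=snap("wrist","g.png");print(get_obs()["tool_pos"],get_obs()["tcp_rot"])/; s/160,160/150,150/; s/280,300,330,345,360,385,395/290,330,345,385/;s/(100,102,104)/()/' gap.py; sed -i "s/('160',278,160)/('155',278,155),('150',278,150),('146',278,146)/" gap.py; python3 gap.py
```

```text
time: 79.6
tool_pos: [547.2, 119.5, 293.4]
tcp_rot: [3.138, -0.634, 1.569]
contact_force: [0.9, -0.2, -0.9]
grip_width: 49.7
time: 80.1
tool_pos: [547.4, 120.6, 208.3]
tcp_rot: [3.139, -0.785, 1.572]
contact_force: [-0.3, 0.6, -0.7]
grip_width: 49.3
[547.48347852 120.71427556 208.71970833] [ 3.13700087 -0.78413555  1.57392648]
290 rows85-133: [19, 12, 10, 11, 10, 10, 22, 63, 72, 74, 73, 73, 78, 83, 85, 85, 83, 81, 91, 141, 147, 146, 145, 145, 144, 145, 146, 145, 140, 111, 88, 83, 82, 75, 72, 72, 53, 40, 36, 35, 35, 33, 38, 80, 117, 110, 104, 102]
330 rows85-133: [73, 83, 82, 81, 81, 81, 80, 80, 81, 81, 81, 83, 83, 83, 84, 84, 82, 83, 84, 90, 108, 139, 145, 144, 143, 143, 144, 142, 129, 98, 83, 81, 81, 78, 76, 71, 51, 39, 36, 35, 35, 34, 40, 86, 110, 105, 103, 102]
345 rows85-133: [76, 83, 82, 80, 81, 81, 80, 80, 81, 81, 81, 83, 83, 82, 84, 84, 82, 84, 84, 83, 82, 83, 87, 105, 111, 117, 138, 139, 125, 95, 82, 81, 81, 78, 76, 71, 49, 40, 36, 35, 34, 33, 40, 86, 108, 105, 103, 102]
385 rows85-133: [14, 11, 12, 10, 10, 26, 57, 70, 72, 75, 78, 83, 83, 83, 84, 85, 84, 85, 84, 84, 84, 86, 101, 100, 94, 112, 117, 115, 96, 84, 81, 81, 81, 79, 77, 62, 46, 39, 36, 34, 34, 32, 39, 86, 102, 104, 103, 102]
plate top 120.64
plate bot 127.54
mould4 bot 142.54
bed 177.5
bed front 193.45
pl180 95.88
175 100.23
170 104.44
165 108.5
155 116.25
150 119.94
146 122.81
```

```bash
python3 -m handwheel '[[[0,0,40],[-0.155,0,0]],[[0,0,45],[-0.16,0,0]],[[-5,0,45],[-0.16,0,0]],[[-10,10,40],[-0.16,0,0]],[[-10,30,20],[-0.15,0,0]],[[-12,40,0],[0,0,0]],[[-12,40,0],[0,0,0]],[[0,40,0],[0,0,0]],[[0,14.7,0],[0,0,0]],[[0,0,0],[0,0,0]],[[0,0,0],[0,0,0]]]' 0.46
```

```text
time: 81.53
tool_pos: [497.7, 294.3, 397.3]
tcp_rot: [3.14, 0.0, 1.569]
contact_force: [-0.7, -0.7, -0.5]
grip_width: 49.4
```

```bash
python3 -m handwheel '[[[0.2,1.2,-40],[0,0,0]],[[0,0,-25],[0,0,0]],[[0,0,-15],[0,0,0]],[[0,0,-8.5],[0,0,0]],[[0,0,0],[0,0,0]],[[0,0,0],[0,0,0]]]' 0.46; python3 -m handwheel '[[[0,0,0],[0,0,0]],[[0,0,0],[0,0,0]],[[0,0,0],[0,0,0]],[[0,0,0],[0,0,0]],[[0,0,0],[0,0,0]],[[0,0,0],[0,0,0]]]' 1; python3 -m handwheel '[[[-2,16.9,0],[0,0,0]],[[2.4,16.8,0],[0,0,0]],[[6.7,15.6,0],[0,0,0]],[[10.5,13.3,0],[0,0,0]],[[13.6,10.1,0],[0,0,0]],[[15.8,6.3,0],[0,0,0]],[[16.9,2,0],[0,0,0]],[[16.8,-2.4,0],[0,0,0]],[[15.6,-6.7,0],[0,0,0]],[[13.3,-10.5,0],[0,0,0]],[[10.1,-13.6,0],[0,0,0]],[[6.3,-15.8,0],[0,0,0]]]' &&  python3 -m handwheel '[[[0,0,0],[0,0,0]],[[0,0,0],[0,0,0]]]'
```

```text
time: 82.28
tool_pos: [498.1, 296.5, 309.1]
tcp_rot: [3.14, -0.001, 1.57]
contact_force: [-0.4, 0.1, 0.4]
grip_width: 49.8
time: 83.02
tool_pos: [497.7, 296.5, 308.2]
tcp_rot: [3.141, -0.0, 1.57]
contact_force: [-1.0, 0.5, 1.2]
grip_width: 24.0
time: 84.52
tool_pos: [623.2, 329.9, 308.2]
tcp_rot: [-3.141, -0.002, 1.572]
contact_force: [-5.7, 1.4, 4.7]
grip_width: 24.6
time: 84.78
tool_pos: [623.7, 328.2, 308.2]
tcp_rot: [3.141, 0.001, 1.569]
contact_force: [-2.7, -3.7, 4.4]
grip_width: 24.5
```

```bash
python3 -m handwheel '[[[0,0,0],[0,0,0]],[[0,0,0],[0,0,0]],[[0,0,0],[0,0,0]],[[0,0,40],[0,0,0]],[[0,0,50],[0,0,0]],[[-15,-45,0],[0,0,0]],[[-15,-45,0],[0,0,0]],[[-15,-45,0],[0,0,0]],[[-15,-40,0],[0.15,0,0]],[[-16.3,-31,-20],[0.16,0,0]],[[0,0,-40],[0.16,0,0]],[[0,0,-45],[0.16,0,0]]]' 0.46;python3 -m handwheel '[[[0,0,-45],[0.155,0,0]],[[0,0,-41],[0,0,0]],[[0,0,0],[0,0,0]],[[0,0,0],[0,0,0]]]';  python3 gap.py
```

```text
time: 86.28
tool_pos: [547.9, 121.8, 293.5]
tcp_rot: [3.136, -0.634, 1.57]
contact_force: [0.2, -0.1, -0.9]
grip_width: 49.6
time: 86.78
tool_pos: [548.3, 122.7, 208.8]
tcp_rot: [3.139, -0.785, 1.573]
contact_force: [0.2, 0.7, -0.1]
grip_width: 49.8
[548.41323601 122.716091   209.25582638] [ 3.13683697 -0.7841277   1.57408013]
290 rows85-133: [59, 55, 45, 41, 39, 38, 35, 34, 33, 33, 29, 15, 11, 10, 11, 10, 30, 79, 87, 87, 84, 83, 92, 142, 148, 148, 147, 147, 146, 146, 148, 147, 141, 111, 89, 84, 82, 76, 73, 72, 49, 36, 35, 33, 40, 90, 118, 109]
330 rows85-133: [40, 38, 35, 35, 34, 34, 34, 33, 33, 34, 49, 77, 83, 82, 83, 84, 84, 84, 86, 85, 83, 84, 85, 105, 140, 147, 146, 146, 144, 144, 146, 143, 131, 99, 83, 83, 82, 75, 72, 67, 44, 36, 36, 33, 43, 96, 111, 106]
345 rows85-133: [52, 50, 43, 39, 40, 39, 37, 35, 33, 33, 51, 78, 82, 82, 82, 84, 84, 84, 85, 84, 83, 83, 91, 138, 146, 147, 145, 145, 144, 144, 146, 143, 127, 95, 82, 82, 82, 75, 72, 64, 43, 35, 35, 33, 44, 99, 109, 105]
385 rows85-133: [39, 37, 34, 34, 35, 34, 35, 35, 34, 32, 20, 11, 11, 17, 39, 67, 83, 84, 85, 85, 85, 85, 87, 101, 104, 106, 118, 117, 118, 139, 147, 142, 114, 88, 81, 83, 82, 80, 77, 57, 39, 34, 34, 33, 43, 95, 104, 104]
plate top 122.53
plate bot 129.39
mould4 bot 144.29
bed 179.01
bed front 195.03
pl180 97.96
175 102.28
170 106.46
165 110.5
155 118.2
150 121.86
146 124.71
```

```bash
python3 -m handwheel '[[[0,0,40],[-0.155,0,0]],[[0,0,45],[-0.16,0,0]],[[5,0,45],[-0.16,0,0]],[[14,10,40],[-0.16,0,0]],[[14,35,20],[-0.15,0,0]],[[14,40,0],[0,0,0]],[[14,40,0],[0,0,0]],[[14,40,0],[0,0,0]],[[0,40,0],[0,0,0]],[[0,0,0],[0,0,0]],[[0,0,0],[0,0,0]]]' 0.5
```

```text
time: 88.2
tool_pos: [622.0, 327.5, 398.9]
tcp_rot: [3.139, -0.001, 1.57]
contact_force: [0.0, -1.5, 0.1]
grip_width: 46.0
```

```bash
python3 -m handwheel '[[[1.5,0.4,-40],[0,0,0]],[[0,0,-25],[0,0,0]],[[0,0,-15],[0,0,0]],[[0,0,-10],[0,0,0]],[[0,0,0],[0,0,0]],[[0,0,0],[0,0,0]]]' 0.5; python3 -m handwheel '[[[0,0,0],[0,0,0]],[[0,0,0],[0,0,0]],[[0,0,0],[0,0,0]],[[0,0,0],[0,0,0]],[[0,0,0],[0,0,0]],[[0,0,0],[0,0,0]]]' 1; python3 -m handwheel '[[[2.3,-13.7,0],[0,0,0]],[[-0.7,-13.8,0],[0,0,0]],[[-3.5,-13.4,0],[0,0,0]],[[-6.4,-12.4,0],[0,0,0]],[[0,0,0],[0,0,0]],[[0,0,0],[0,0,0]],[[0,0,0],[0,0,0]]]'
```

```text
time: 88.95
tool_pos: [624.2, 327.7, 308.4]
tcp_rot: [3.14, -0.001, 1.569]
contact_force: [0.5, -0.1, -0.5]
grip_width: 45.8
time: 89.7
tool_pos: [623.7, 328.0, 307.3]
tcp_rot: [-3.142, -0.0, 1.57]
contact_force: [-2.3, -1.0, 2.3]
grip_width: 24.5
time: 90.58
tool_pos: [615.3, 273.8, 307.3]
tcp_rot: [-3.141, 0.001, 1.569]
contact_force: [-5.4, -0.3, 3.4]
grip_width: 24.5
```

```bash
python3 -m handwheel '[[[0,0,0],[0,0,0]],[[0,0,0],[0,0,0]],[[0,0,0],[0,0,0]],[[0,0,40],[0,0,0]],[[0,0,50],[0,0,0]],[[-15,-45,0],[0,0,0]],[[-15,-45,0],[0,0,0]],[[-15,-40,0],[0,0,0]],[[-10,-20,0],[0.15,0,0]],[[-12,0,-20],[0.16,0,0]],[[0,0,-40],[0.16,0,0]],[[0,0,-45],[0.16,0,0]]]' 0.5;python3 -m handwheel '[[[0,0,-45],[0.155,0,0]],[[0,0,-40],[0,0,0]],[[0,0,0],[0,0,0]],[[0,0,0],[0,0,0]]]';  python3 gap.py | sed -n '1p;3p;6,7p;$p'; python3 - <<'E'
import cv2
from h import *
a=cv2.imread('pics/g.png')[0:250,120:600]; c=snap('side','z.png'); b=cv2.imread('pics/z.png')[80:330,200:480]
cv2.imwrite('pics/fin.png',np.hstack([a,b]))
E
```

```text
time: 92.08
tool_pos: [549.1, 124.0, 292.3]
tcp_rot: [3.137, -0.634, 1.571]
contact_force: [0.2, 0.0, -1.2]
grip_width: 45.7
time: 92.58
tool_pos: [549.5, 124.7, 208.8]
tcp_rot: [3.139, -0.784, 1.572]
contact_force: [0.0, 0.6, 1.0]
grip_width: 46.2
[549.58026175 124.73874086 209.1644047 ] [ 3.1370465  -0.78408213  1.57391506]
330 rows85-133: [40, 41, 41, 41, 40, 38, 35, 35, 34, 34, 35, 33, 32, 34, 61, 80, 84, 85, 84, 85, 85, 84, 83, 88, 112, 118, 142, 146, 146, 145, 144, 145, 145, 140, 113, 88, 82, 82, 80, 74, 72, 50, 36, 35, 34, 36, 70, 112]
plate top 123.9
plate bot 130.74
146 126.1
```

View pics/fin.png

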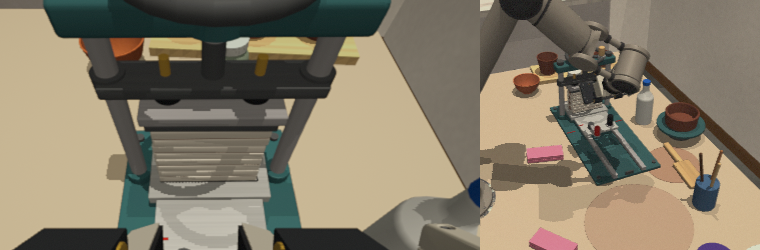

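```bash
python3 -c "
from plant import bot
print(bot.close_job())"
```

```text
the job is handed in; nothing more can be done
None
```

The job is handed in, at about 93 s of the 210 s allowed. I unlocked the carriage and drew it out to its stop. All four white moulds went squarely on the outline, with the steel plate on top. I then slid the carriage in, locked it, and wound the press down to the plate and about half a turn more. The pink look-alikes and the other things on the table were not touched.

What the last checks showed:
- **Carriage:** its red lines met the base lines to within about 0.5 mm. It crept out about 3.5 mm while I swung the lever, and I corrected that before it locked. The lever ended at its locked position.
- **Stack:** the last picture shows the moulds and plate even under the platen. The platen rests on the plate, and the brass pins are up.
- **Half turn:** the platen was not fully wound up at the start; its face was at about 169.5 mm. I placed contact at about 1.13 turns from that start by watching when the platen stopped sinking. The wheel ended at about 1.63 turns, which is about 0.50 turn past contact. My two gap readings disagreed by about 0.6 mm (2.5 against 3.1 mm), so the half turn is good to about 0.03 turn. I did not measure the pin rise separately.

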